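# Sift steel spacers from toy wheels on the sieve rails

### The job

Lift the loaded sieve by its bar, keep it level, and set it gently on the two rails over the catch bin. Slide it slowly first to the left until you feel the buffer's spring give, then to the right likewise, and then shake it briskly side to side between the buffers, without slamming them, jamming it against the rails or lifting it off the rails, until all six small steel spacers have dropped into the bin. Then put the sieve, with the three wooden wheels still in it, back level on the middle of its board and let go, leaving the other things alone.

Things in the scene. Friction and masses are not known exactly. Their poses are not given: they have to be found in the camera images.
- sieve: Slotted sieve, wooden frame 156 (x) by 142 (y) mm, walls 46 mm high, open top, about 0.4 kg plus 0.13 kg of parts. Origin: centre of its underside. Starts level on the board, its x axis within 0.25 rad of the world's. Runners (16 mm wide strips along y, out to x = +-94 mm) stick out of its two x-facing walls; their undersides are 12 mm above the origin.
- sieve_grip (a point): centre of the sieve's wooden carrying bar, 85 mm straight above the sieve's origin, axes as the sieve. The bar crosses the middle along x between end posts: 18 mm wide (y), 20 mm tall, free length 136 mm. Grip it across its width, fingers closing along the sieve's y.
- sieve_floor (a point): centre of the sieve's floor top, 6 mm above its origin. Four slots along x, 18 mm wide, lie at y = 8 to 26 and 42 to 60 mm on both sides; between them a 16 mm centre bar and two 16 mm flat lands at y = +-34 mm on which the spacers stand. Spacers slide (friction 0.25 to 0.4) only when the sieve accelerates beyond 2.5 to 4 m/s2: carry it level and smoothly, and shake it briskly.
- station: Fixed wooden catch bin, 192 (x) by 390 (y) mm, origin at the centre of its underside, on the table. Floor 6 mm, open inside from y = -130 to 130 mm. Its long side walls, 14 mm thick, inner faces at x = +-82 mm, are the rails, tops 60 mm up. The +y end is the left end. A spring buffer stands on each end, tops 96 mm above this origin.
- rail_mid (a point): middle of the station at the rails' top, 60 mm above its origin, axes as the station. The sieve's body drops between the rails with 4 mm to spare either side, its x parallel to this x, and its runners rest on them, the sieve's origin then 12 mm below this point. It then slides along y only, easily (waxed, friction 0.25 to 0.4). From here it meets each buffer after 24 to 50 mm, unmeasured and unequal.
- plunger_left (a joint): how far (m) the left (+y) buffer's plunger is pressed in: 0 free, range 16 mm, spring 2.5 N per mm without preload. A rubber-faced plate 40 mm wide that meets the sieve's y-facing wall 72 to 94 mm above the table. Its place must be felt or seen: pressed in 1 mm or more it counts as felt, beyond 8 mm (20 N) as slammed.
- plunger_right (a joint): the same for the right (-y) buffer
- board: fixed plywood parking board 200 (x) x 180 (y) x 12 mm on the table; origin at the centre of its underside. The sieve starts on it, within 10 mm of its middle, and returns onto it.
- wheel1: large part: wooden toy wheel, 42 mm diameter, 22 mm thick, too big for the slots, lying flat along the middle of the sieve at the start; origin at the centre of one face (the underside at the start).
- wheel2: large part: wooden toy wheel, 42 mm diameter, 22 mm thick, too big for the slots, lying flat along the middle of the sieve at the start; origin at the centre of one face (the underside at the start).
- wheel3: large part: wooden toy wheel, 42 mm diameter, 22 mm thick, too big for the slots, lying flat along the middle of the sieve at the start; origin at the centre of one face (the underside at the start).
- slug1: small part: plain steel spacer, 13 mm diameter, 10 mm high, standing on the +y land of the sieve; fits through the slots; origin at the centre of its lower end.
- slug2: small part: plain steel spacer, 13 mm diameter, 10 mm high, standing on the +y land of the sieve; fits through the slots; origin at the centre of its lower end.
- slug3: small part: plain steel spacer, 13 mm diameter, 10 mm high, standing on the +y land of the sieve; fits through the slots; origin at the centre of its lower end.
- slug4: small part: plain steel spacer, 13 mm diameter, 10 mm high, standing on the -y land of the sieve; fits through the slots; origin at the centre of its lower end.
- slug5: small part: plain steel spacer, 13 mm diameter, 10 mm high, standing on the -y land of the sieve; fits through the slots; origin at the centre of its lower end.
- slug6: small part: plain steel spacer, 13 mm diameter, 10 mm high, standing on the -y land of the sieve; fits through the slots; origin at the centre of its lower end.
- glue: bystander: white glue bottle, 56 mm diameter, 150 mm high, beyond the work; origin at centre of its underside
- tenon_block: bystander: softwood block with a tenon, 60 x 170 x 30 mm; origin at the centre of its underside
- try_square: bystander: try square, dark wood stock 110 mm long, 22 mm thick, steel blade 140 mm; origin under the stock's middle
There are look-alikes about, which are no part of the job. What is shaped like the sieve but red or yellow is not meant.

How it is judged:
On the way, in this order (a step that is already met when the one before it is completed fails the run):
1. the sieve rests level on the rails with all six spacers still in it (z of sieve in the frame of station between 0.043 and 0.053 m and x of sieve in the frame of station between -0.012 and 0.012 m and angle between sieve's own z axis and vertical below 0.06 rad and z of each of slug1, slug2, slug3, slug4, slug5, slug6 in the frame of sieve above 0 m), for 0.2 s.
2. the left buffer is felt: pressed in by at least 1 mm by the sliding sieve on the rails (value of joint plunger_left above 0.001 m and z of sieve in the frame of station between 0.043 and 0.053 m and x of sieve in the frame of station between -0.012 and 0.012 m and angle between sieve's own z axis and vertical below 0.06 rad), for 0.02 s.
3. then the right buffer is felt in the same way (value of joint plunger_right above 0.001 m and z of sieve in the frame of station between 0.043 and 0.053 m and x of sieve in the frame of station between -0.012 and 0.012 m and angle between sieve's own z axis and vertical below 0.06 rad), for 0.02 s.
4. all six spacers have dropped into the bin, the sieve still on the rails (x of slug1 in the frame of station between -0.085 and 0.085 m and y of slug1 in the frame of station between -0.132 and 0.132 m and z of each of slug1, slug2, slug3, slug4, slug5, slug6 in the frame of station below 0.03 m and x of slug2 in the frame of station between -0.085 and 0.085 m and y of slug2 in the frame of station between -0.132 and 0.132 m and x of slug3 in the frame of station between -0.085 and 0.085 m and y of slug3 in the frame of station between -0.132 and 0.132 m and x of slug4 in the frame of station between -0.085 and 0.085 m and y of slug4 in the frame of station between -0.132 and 0.132 m and x of slug5 in the frame of station between -0.085 and 0.085 m and y of slug5 in the frame of station between -0.132 and 0.132 m and x of slug6 in the frame of station between -0.085 and 0.085 m and y of slug6 in the frame of station between -0.132 and 0.132 m and z of sieve in the frame of station between 0.043 and 0.053 m and x of sieve in the frame of station between -0.012 and 0.012 m and angle between sieve's own z axis and vertical below 0.06 rad), for 0.1 s.
At the end, for the whole second after the job is handed in: all six spacers lie in the catch bin, all three wheels are in the sieve, and the sieve rests level (within 0.05 rad) and still on the board, its centre within 30 mm of the board's centre (x of slug1 in the frame of station between -0.085 and 0.085 m and y of slug1 in the frame of station between -0.132 and 0.132 m and z of each of slug1, slug2, slug3, slug4, slug5, slug6 in the frame of station below 0.03 m and x of slug2 in the frame of station between -0.085 and 0.085 m and y of slug2 in the frame of station between -0.132 and 0.132 m and x of slug3 in the frame of station between -0.085 and 0.085 m and y of slug3 in the frame of station between -0.132 and 0.132 m and x of slug4 in the frame of station between -0.085 and 0.085 m and y of slug4 in the frame of station between -0.132 and 0.132 m and x of slug5 in the frame of station between -0.085 and 0.085 m and y of slug5 in the frame of station between -0.132 and 0.132 m and x of slug6 in the frame of station between -0.085 and 0.085 m and y of slug6 in the frame of station between -0.132 and 0.132 m and x of wheel1 in the frame of sieve between -0.073 and 0.073 m and y of wheel1 in the frame of sieve between -0.066 and 0.066 m and z of wheel1 in the frame of sieve between 0 and 0.045 m and x of wheel2 in the frame of sieve between -0.073 and 0.073 m and y of wheel2 in the frame of sieve between -0.066 and 0.066 m and z of wheel2 in the frame of sieve between 0 and 0.045 m and x of wheel3 in the frame of sieve between -0.073 and 0.073 m and y of wheel3 in the frame of sieve between -0.066 and 0.066 m and z of wheel3 in the frame of sieve between 0 and 0.045 m and horizontal distance between sieve and board below 0.03 m and z of sieve in the frame of board between 0.008 and 0.017 m and angle between sieve's own z axis and vertical below 0.05 rad and linear speed of sieve below 0.02 m/s); the robot touches nothing.
It fails at once if a buffer is slammed: pressed in by more than 8 mm (20 N) (value of joint any of plunger_left, plunger_right above 0.008 m).
It fails at once if the sieve is jammed or knocked against the station with more than 80 N (contact force between sieve and station above 80 N).
It fails at once if the sieve is lifted more than 10 mm off the rails when some but not all spacers are out of it (z of sieve in the frame of station above 0.058 m and z of any of slug1, slug2, slug3, slug4, slug5, slug6 in the frame of sieve below -0.02 m and z of any of slug1, slug2, slug3, slug4, slug5, slug6 in the frame of sieve above -0.004 m).
It fails at once if a bystander is moved by more than 15 mm (distance of any of glue, tenon_block, try_square from where it was at the start of the episode above 0.015 m).
It also fails if it takes over 69 s, if anything falls off the work surface, if the arm or the gripper's body presses on something with over 40 N, if the wrist force passes 120 N, or if a joint passes its speed limit or range.

### The arm

A 6-joint arm with a two-finger parallel gripper is mounted at the origin on the work surface. World frame = base frame: x ahead of the robot, y to its left, z up, the work surface at z = 0. Lengths are in m, angles in rad, forces in N, time in s.
With the tool pointing down it reaches from about 0.375 to 0.825 m from the base axis. Payload 5.5 kg.
Tool frame: the origin (TCP) lies on the centre line of the jaws, within the pads' length; the fingertips stand 8 mm ahead of it and the grasp point (between the pads) lies 11 mm behind it; z points along the fingers, y is the direction in which the jaws open and shut (so a half turn about z gives the same grasp; the last joint's range is limited). The gripper opens to 85 mm and grips with 20 to 120 N. Pads are 22 mm wide; open, the fingers measure 114 mm over their backs; the gripper's body (76 mm by 85 mm) begins 54 mm behind the grasp point. The pads swing forward as they close: fully open they stand 13 mm farther back than shut.
Start: joints at [1.335, 0.314, -0.047, 1.21, 0, 1.571], TCP at [0.14, 0.583, 0.239] pointing down, gripper open.
Joint ranges: [-2.67, 2.67], [-0.69, 1.73], [-1.03, 1.25], [-2.08, 2.16], [-1.42, 1.45], [-3.14, 3.14]. Speed limits (rad/s): [2.39, 2.39, 3.01, 3.14, 3.14, 3.14].

### API

Orientations are given as a 3x3 rotation matrix whose columns are the frame's x, y, z axes.
In Python, from cell import * gives the robot as it stands.
- The arm moves only by the tool apply_moves, never from a script. Its argument "deltas" is a list of rows, each an object of numbers: "dx", "dy", "dz": the shift along the tool's x, y, z as a fraction of full scale; "wx", "wy", "wz": the turn, a rotation vector about the tool's x, y, z as a fraction of full scale. In form: [{"dx": .., "dy": .., "dz": .., "wx": .., "wy": .., "wz": ..}, ...]. A call has 1 to 12 rows; each row is the pose to reach, as a shift and turn from the pose commanded when the call began, along the tool's axes at that moment; what a row does not reach only later rows make up. Full scale, the value 1, is 0.12 m for a shift and 90 degrees for a turn. A row lasts 1/12 s, in which the tool goes at most 41.7 mm and 7.16 degrees, less where a joint would pass 70% of its speed; a pose out of reach is approached as far as the arm can. A call with a number of a shift or a turn outside -1 to 1 is refused whole. A call with a gripper value outside its range is refused whole. "grip" is the closure, from 0 (fully open) to 1 (shut), set as the call begins (left out, the last holds). The fingers move at their own pace and stop on an object; "newtons" is the grip in N (left out, the last holds). Time passes only in rows, so rows that repeat a pose let the fingers close. It gives the time, the measured TCP pose, the force and the opening at its end, in the units of the state.
- state(): the state, without advancing time (a new reading comes with each control period).
- read_camera(name): name is "side" or "top" or "wrist"; returns a dict with "pixels" (400x640x3 uint8, blue, green, red), "depth" (400x640 float32, m along the optical axis (not along the pixel's ray), 0 where there is no reading), "fx", "fy", "cx", "cy" (pixels), "k1" (the pictures are not rectified: a ray, as slopes to the right and down, at radius r is drawn at 1 + k1 r^2 times it, then the intrinsics apply), "rvec" (rotation vector, rad) and "tvec" (3), from world to camera coordinates, as OpenCV has them. Camera axes: x right, y down, z forward; pixel columns grow to the right and rows downward; lengths in m; the calibration is good to about 2 mm. A picture is of the moment at which its call begins.
- sign_off(): hands the job in, once; it reports no verdict.
Trained networks look in the newest picture that a camera, given by its name, has taken for a name from the list of things; names that differ only in an ending like _2 or _b are one class to them, and where a whole thing is asked for, a point or a joint stands for the part that bears it (a point fixed in the world has none). Each returns a list of dicts, best first, with "confidence" (0 to 1); they miss things now and then, are a little off and sometimes report something else, mostly with a low value. They report only what shows in the picture. A call takes as long as a camera call. They do not tell look-alikes from the thing itself.
- spot_in(thing, camera): "point" ([column, row] in pixels, amid what is visible of it).
- place_of(thing, camera): "point" ([column, row] in pixels: a listed point, or the origin of a listed thing).
The state is a dict: "t": time; "joints": joint angles; "dq": joint speeds; "effort": joint torques, N m; "eef_pos": TCP position; "eef_rot": TCP orientation; "ft_force": force on the tool from outside, world axes, zero at the start; "wrist_torque": the same for the moment, N m; "opening": finger opening in m.
Only numpy, scipy, OpenCV 4.12 (cv2) and the standard library are available. Lean on these libraries where they do the work, as an engineer would, in place of code of your own. Each camera call takes 0.05 s, during which the arm holds its last target.

## Working session

There is one attempt and no reset: what is moved stays moved. The work goes in short steps, Python scripts to look and compute and a tool call to move; the robot and the scene stay as the last step left them, time stands still between calls to the robot, and variables do not carry over. Pictures are saved under pics/ and viewed, and the job is handed in when it is done.

Besides the shell and the picture viewer there is one more tool, called after "Emit:" in YAML: its name, and indented under it one key for each argument. apply_moves: Moves the arm, as the interface text tells. Shift numbers are shares of 0.12 m and turn numbers shares of 90 degrees, none past 1 either way. Its arguments: {"type":"object","properties":{"deltas":{"type":"array","items":{"type":"object","properties":{"dx":{"type":"number"},"dy":{"type":"number"},"dz":{"type":"number"},"wx":{"type":"number"},"wy":{"type":"number"},"wz":{"type":"number"}}}},"grip":{"type":"number"},"newtons":{"type":"number"}},"required":["deltas"]}

```bash
ls; mkdir -p pics
cat > h.py <<'E'
from cell import *
import numpy as np, cv2
def ray(c,px):
    # undistort: draw radius = r*(1+k1 r^2)
    d=np.array([(px[0]-c['cx'])/c['fx'],(px[1]-c['cy'])/c['fy']]); u=d.copy()
    for _ in range(20): u=d/(1+c['k1']*(u@u))
    return u
def RT(c):
    R,_=cv2.Rodrigues(np.array(c['rvec'],float)); return R,np.array(c['tvec'],float).ravel()
def at_z(c,px,z):
    u=ray(c,px);R,t=RT(c); o=-R.T@t; v=R.T@np.array([u[0],u[1],1]); s=(z-o[2])/v[2]; return o+s*v
def at_depth(c,px,d=None):
    if d is None: d=c['depth'][int(round(px[1])),int(round(px[0]))]
    u=ray(c,px);R,t=RT(c); return R.T@(np.array([u[0],u[1],1])*d-t)
def proj(c,P):
    R,t=RT(c);p=R@np.array(P,float)+t;u=p[:2]/p[2];u=u*(1+c['k1']*(u@u));return np.array([u[0]*c['fx']+c['cx'],u[1]*c['fy']+c['cy']])
def cloud(c):
    h,w=c['depth'].shape; g=np.stack(np.meshgrid(np.arange(w),np.arange(h)),-1).reshape(-1,2).astype(float)
    d=(g-[c['cx'],c['cy']])/[c['fx'],c['fy']];u=d.copy()
    for _ in range(20): u=d/(1+c['k1']*(u**2).sum(1,keepdims=True))
    R,t=RT(c); z=c['depth'].reshape(-1,1); return ((np.c_[u,np.ones(len(u))]*z-t)@R).reshape(h,w,3)
def st():
    s=state(); print({k:np.round(s[k],4).tolist() for k in ('t','joints','eef_pos','eef_rot','ft_force','wrist_torque','opening')}); return s
E
python3 - <<'E'
from h import *
st()
for n in ('top','side','wrist'):
    c=read_camera(n); cv2.imwrite(f'pics/{n}0.png',c['pixels'])
    np.save(f'{n}0.npy',c,allow_pickle=True)
    print(n,c['fx'],c['k1'],-RT(c)[0].T@RT(c)[1])
    for th in ('sieve','sieve_grip','sieve_floor','station','rail_mid','board','plunger_left','plunger_right'):
        print(th,[(np.round(r['point']).tolist(),round(r['confidence'],2)) for r in place_of(th,n)][:4])
E
```

```text
pics
{'t': 0.0, 'joints': [1.335, 0.3143, -0.0481, 1.2102, -0.0, 1.5708], 'eef_pos': [0.14, 0.5828, 0.2384], 'eef_rot': [[-0.9723, 0.2336, -0.0004], [0.2336, 0.9723, -0.0017], [-0.0, -0.0017, -1.0]], 'ft_force': [0.1205, 0.308, 1.0351], 'wrist_torque': [0.0004, -0.0062, -0.0154], 'opening': 0.0851}
top 393.7555893423508 -0.018998819519022422 [0.2694117  0.04244028 1.26285759]
sieve [([284.0, 193.0], 0.81), ([236.0, 278.0], 0.68), ([208.0, 179.0], 0.66)]
sieve_grip [([202.0, 174.0], 0.93), ([229.0, 276.0], 0.75)]
sieve_floor [([284.0, 196.0], 0.64), ([206.0, 180.0], 0.63), ([239.0, 277.0], 0.6)]
station [([389.0, 188.0], 0.64)]
rail_mid [([390.0, 180.0], 0.95)]
board [([285.0, 195.0], 0.9)]Traceback (most recent call last):
  File "<stdin>", line 8, in <module>
ValueError: it knows: board, glue, rail_mid, sieve, sieve_floor, sieve_grip, slug, station, tenon_block, try_square, wheel
```

Run:
```python
from h import *
for n in ('side','wrist'):
    c=read_camera(n); cv2.imwrite(f'pics/{n}0.png',c['pixels'])
    np.save(f'{n}0.npy',c,allow_pickle=True)
    print(n,c['fx'],c['k1'],-RT(c)[0].T@RT(c)[1])
c=np.load('top0.npy',allow_pickle=True).item()
for p in ([284,193],[236,278],[208,179]): print(p,at_depth(c,p),at_z(c,p,.012))
```

```text
side 505.7694938546534 -0.13838983768344665 [0.45315515 1.06896371 0.78565992]
wrist 285.11365369621603 -0.04455013906351612 [0.0673543  0.60147059 0.37367393]
[284, 193] [0.50481914 0.16787807 0.11104445] [0.52506184 0.17866447 0.012     ]
[236, 278] [0.25102855 0.31951383 0.00085144] [0.25119094 0.31706617 0.012     ]
[208, 179] [0.56861437 0.43309369 0.00212513] [0.56627082 0.43003384 0.012     ]
```

View pics/top0.png

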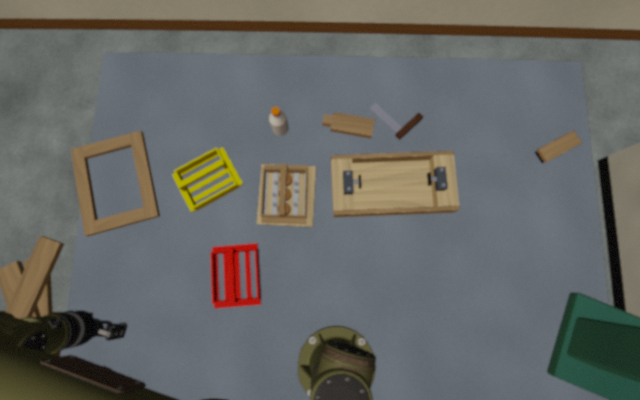

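View pics/side0.png

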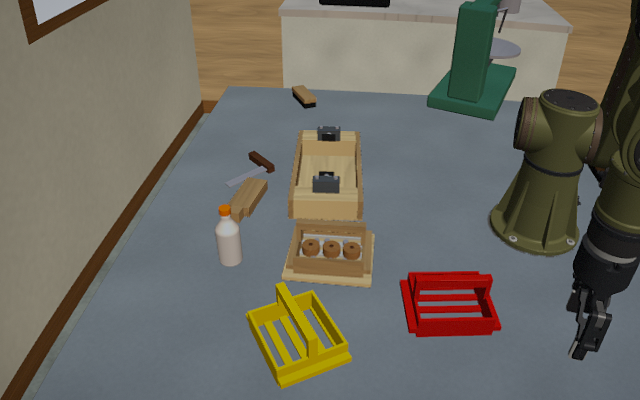

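Run:
```python
from h import *
c=np.load('top0.npy',allow_pickle=True).item()
im=cv2.resize(c['pixels'][135:240,235:475],None,fx=3.3,fy=3.3,interpolation=cv2.INTER_CUBIC); cv2.imwrite('pics/crop1.png',im)
s=np.load('side0.npy',allow_pickle=True).item()
im=cv2.resize(s['pixels'][115:290,260:400],None,fx=3.4,fy=3.4,interpolation=cv2.INTER_CUBIC); cv2.imwrite('pics/crop2.png',im)
for c,nm in((c,'top'),(s,'side')):
  P=cloud(c); ok=(c['depth']>0)
  def rect(m,l):
    q=P[m&ok]; 
    if len(q)<8: print(l,len(q));return
    r=cv2.minAreaRect(q[:,:2].astype(np.float32)); print(nm,l,len(q),'med',np.median(q,0).round(4),'rect',np.round(r[0],4),np.round(r[1],4),round(r[2],2))
  X,Y,Z=P[...,0],P[...,1],P[...,2]
  S=(X>.40)&(X<.65)&(Y>.06)&(Y<.29)
  rect(S&(Z>.098)&(Z<.116),'bar'); rect(S&(Z>.05)&(Z<.066),'sieve walltop'); rect(S&(Z>.008)&(Z<.017),'board')
  T=(X>.38)&(X<.68)&(Y>-.36)&(Y<.06)
  rect(T&(Z>.052)&(Z<.068),'rails'); rect(T&(Z>.085)&(Z<.104),'buf'); rect(T&(Z>.085)&(Z<.104)&(Y>-.12),'bufL');rect(T&(Z>.085)&(Z<.104)&(Y<-.12),'bufR'); rect(T&(Z>.001)&(Z<.012)&(X>.45)&(X<.6)&(Y<-.04)&(Y>-.22),'floor')
```

```text
top bar 323 med [0.5201 0.1756 0.1067] rect [0.5211 0.1761] [0.1577 0.0187] 0.27
top sieve walltop 362 med [0.5174 0.1675 0.0579] rect [0.5214 0.1764] [0.1425 0.1581] 89.64
top board 1362 med [0.5165 0.1422 0.0125] rect [0.5217 0.1803] [0.1955 0.1993] 88.29
top rails 2712 med [ 0.549  -0.1517  0.0601] rect [ 0.5602 -0.1691] [0.1942 0.3903] 3.46
top buf 587 med [ 0.5586 -0.2692  0.0956] rect [ 0.5598 -0.166 ] [0.0714 0.3182] 3.47
top bufL 284 med [ 0.5497 -0.0265  0.0956] rect [ 0.551  -0.0345] [0.0696 0.0546] 3.43
top bufR 303 med [ 0.5665 -0.3034  0.0957] rect [ 0.5677 -0.2961] [0.0714 0.0573] 3.61
top floor 1814 med [ 0.5374 -0.1338  0.006 ] rect [ 0.5252 -0.13  ] [0.179  0.1496] 89.67
side bar 533 med [0.5177 0.1805 0.1053] rect [0.5181 0.1761] [0.1559 0.0239] 0.22
side sieve walltop 432 med [0.5215 0.2437 0.0563] rect [0.5176 0.2129] [0.0747 0.1563] 89.36
side board 1176 med [0.5147 0.2448 0.0116] rect [0.5191 0.1732] [0.1832 0.2006] 88.44
side rails 2060 med [ 0.5498 -0.0316  0.0588] rect [ 0.5567 -0.167 ] [0.1924 0.3934] 3.53
side buf 527 med [ 0.5547 -0.0539  0.0935] rect [ 0.5565 -0.1646] [0.0675 0.3227] 3.5
side bufL 307 med [ 0.548  -0.0198  0.0935] rect [ 0.5483 -0.034 ] [0.0679 0.0604] 2.5
side bufR 220 med [ 0.5643 -0.2965  0.0936] rect [ 0.5636 -0.2949] [0.0669 0.0602] 6.21
side floor 390 med [ 0.5086 -0.1863  0.0049] rect [ 0.5254 -0.1657] [0.109  0.1489] 89.72
```

View pics/crop1.png

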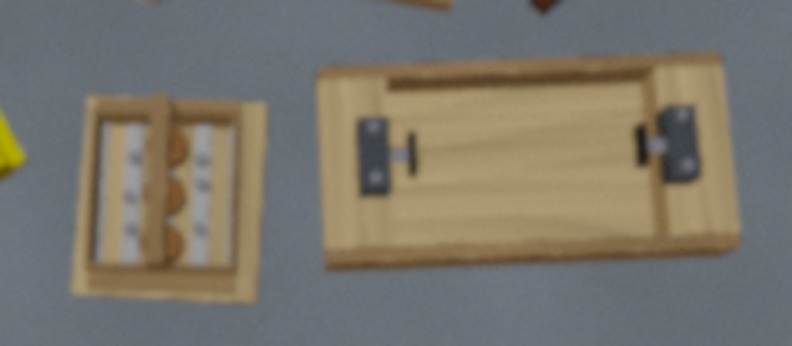

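View pics/crop2.png

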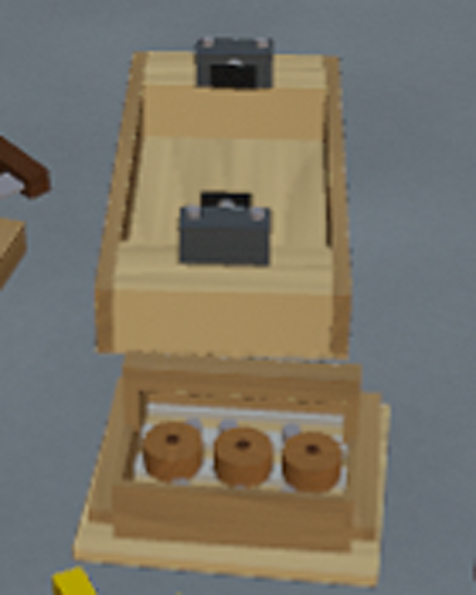

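```bash
cat >> h.py <<'E'
def plan(p,yaw_deg=None):
    "delta to world target p, with tool y axis at yaw_deg (world)"
    s=state(); R=np.array(s['eef_rot']); d=R.T@(np.array(p)-s['eef_pos'])
    print('shift frac',np.round(d/.12,3))
    if yaw_deg is not None:
        a=np.radians(yaw_deg); y=np.array([np.cos(a),np.sin(a),0]); z=np.array([0,0,-1.]); T=np.c_[np.cross(y,z),y,z]
        w=cv2.Rodrigues(R.T@T)[0].ravel(); print('turn frac',np.round(w/(np.pi/2),3))
E
python3 - <<'E'
from h import *
plan([.52,.176,.2],90)
for n in ('top0','side0'):
  c=np.load(n+'.npy',allow_pickle=True).item();P=cloud(c);X,Y,Z=P[...,0],P[...,1],P[...,2]
  m=(c['depth']>0)&(X>.40)&(X<.65)&(Y>.06)&(Y<.29)&(Z>.098)&(Z<.116)
  q=P[m][:,:2]; 
  l=cv2.fitLine(q.astype(np.float32),cv2.DIST_HUBER,0,.01,.01).ravel(); print('bar yaw',np.degrees(np.arctan(l[1]/l[0])),l[2:])
  # along station axes
  a=np.radians(3.5); ex=np.array([np.cos(a),np.sin(a)]);ey=np.array([-np.sin(a),np.cos(a)])
  o=np.array([.5602,-.1691]) if n=='top0' else np.array([.5567,-.167])
  U=(P[...,:2]-o)@ex;V=(P[...,:2]-o)@ey
  m=(c['depth']>0)&(abs(U)<.018)&(Z>.086)&(Z<.1)&(abs(V)<.2)
  v=np.sort(V[m]); print('plates, V hist',np.histogram(v,bins=np.arange(-.2,.2,.005))[0]); print('inner', v[v<0].max(),v[v>0].min())
  m=(c['depth']>0)&(abs(U)<.11)&(Z>.055)&(Z<.066)&(abs(V)<.1)
  u=U[m]; print('rails u',np.percentile(u[u<0],[1,50,99]),np.percentile(u[u>0],[1,50,99]))
E
```

```text
shift frac [-3.871 -2.561  0.327]
turn frac [-0.   -0.   -0.15]
bar yaw 0.15026312 [0.51933926 0.1757991 ]
plates, V hist [ 0  0  0  0  0  0  0  0  1 15 17 14 22 16 22  9  7  4 13 21  8  0  0  0
  0  0  0  0  0  0  0  0  0  0  0  0  0  0  0  0  0  0  0  0  0  0  0  0
  0  0  0  0  0  0  0  0  0  0  0  0  0 11 19  5  9  3 14 19 15 21 17 17
 12  0  0  0  0  0  0]
inner -0.0985962995949099 0.10761107940202297
rails u [-0.09658561 -0.08977803 -0.08237126] [0.08090623 0.08823005 0.09610451]
bar yaw -0.47931287 [0.5131894  0.18044266]
plates, V hist [ 0  0  0  0  0  0  0  0  7  7  8  7 10 15 27  5  0  2 12 17  6  0  0  0
  0  0  0  0  0  0  0  0  0  0  0  0  0  0  0  0  0  0  0  0  0  0  0  0
  0  0  0  0  0  0  0  0  0  0  0  0  3 17 25  6  0  1 13 20 10 14 16 40
 11  0  0  0  0  0  0]
inner -0.09740861484019807 0.10272676100486738
rails u [-0.0959809  -0.08864858 -0.0821193 ] [0.08195312 0.0890156  0.09600738]
```

Emit:
apply_moves:
  deltas:
    - {"dx": -1, "dy": -0.66, "dz": 0, "wz": -0.15}
    - {"dx": -1, "dy": -0.66, "dz": 0, "wz": -0.15}
    - {"dx": -1, "dy": -0.66, "dz": 0, "wz": -0.15}
    - {"dx": -1, "dy": -0.66, "dz": 0, "wz": -0.15}
    - {"dx": -1, "dy": -0.66, "dz": 0, "wz": -0.15}
  grip: 0

```text
$.deltas[0]: bad value
```

Emit:
apply_moves:
  deltas:
    - {"dx": -0.98, "dy": -0.65, "dz": 0.0, "wx": 0.0, "wy": 0.0, "wz": -0.15}
    - {"dx": -0.98, "dy": -0.65, "dz": 0.0, "wx": 0.0, "wy": 0.0, "wz": -0.15}
    - {"dx": -0.98, "dy": -0.65, "dz": 0.0, "wx": 0.0, "wy": 0.0, "wz": -0.15}
    - {"dx": -0.98, "dy": -0.65, "dz": 0.0, "wx": 0.0, "wy": 0.0, "wz": -0.15}
    - {"dx": -0.98, "dy": -0.65, "dz": 0.0, "wx": 0.0, "wy": 0.0, "wz": -0.15}
  grip: 0.0

```text
t: 0.87
eef_pos: [0.2385, 0.4774, 0.2396]
eef_rot: [[-1.0, 0.004, 0.001], [0.004, 1.0, -0.001], [-0.001, -0.001, -1.0]]
ft_force: [-0.1, 0.3, -0.4]
opening: 0.0853
```

Run:
```python
from h import *
st();plan([.52,.176,.2],90)
```

```text
{'t': 0.8667, 'joints': [1.1082, 0.189, -0.2078, 1.1744, -0.0011, 1.1126], 'eef_pos': [0.2385, 0.4774, 0.2396], 'eef_rot': [[-1.0, 0.0044, 0.0009], [0.0044, 1.0, -0.0008], [-0.0009, -0.0008, -1.0]], 'ft_force': [-0.0737, 0.3253, -0.4434], 'wrist_torque': [0.0359, 0.0331, -0.0374], 'opening': 0.0853}
shift frac [-2.357 -2.501  0.334]
turn frac [-0.001  0.001 -0.003]
```

Emit:
apply_moves:
  deltas:
    - {"dx": -0.79, "dy": -0.84, "dz": 0.0, "wx": 0.0, "wy": 0.0, "wz": 0.0}
    - {"dx": -0.79, "dy": -0.84, "dz": 0.0, "wx": 0.0, "wy": 0.0, "wz": 0.0}
    - {"dx": -0.79, "dy": -0.84, "dz": 0.0, "wx": 0.0, "wy": 0.0, "wz": 0.0}
    - {"dx": -0.79, "dy": -0.84, "dz": 0.0, "wx": 0.0, "wy": 0.0, "wz": 0.0}

```text
t: 1.2
eef_pos: [0.3332, 0.3768, 0.2395]
eef_rot: [[-1.0, 0.003, 0.001], [0.003, 1.0, -0.001], [-0.001, -0.001, -1.0]]
ft_force: [-0.3, 0.1, -0.2]
opening: 0.0858
```

Emit:
apply_moves:
  deltas:
    - {"dx": -0.79, "dy": -0.84, "dz": 0.0, "wx": 0.0, "wy": 0.0, "wz": 0.0}
    - {"dx": -0.79, "dy": -0.84, "dz": 0.0, "wx": 0.0, "wy": 0.0, "wz": 0.0}
    - {"dx": -0.79, "dy": -0.84, "dz": 0.0, "wx": 0.0, "wy": 0.0, "wz": 0.0}
    - {"dx": -0.79, "dy": -0.84, "dz": 0.0, "wx": 0.0, "wy": 0.0, "wz": 0.0}

```text
t: 1.53
eef_pos: [0.4287, 0.276, 0.2395]
eef_rot: [[-1.0, 0.003, 0.002], [0.003, 1.0, -0.001], [-0.002, -0.001, -1.0]]
ft_force: [-0.8, 0.2, -0.8]
opening: 0.0855
```

Emit:
apply_moves:
  deltas:
    - {"dx": -0.78, "dy": -0.82, "dz": 0.33, "wx": 0.0, "wy": 0.0, "wz": 0.0}
    - {"dx": -0.78, "dy": -0.82, "dz": 0.33, "wx": 0.0, "wy": 0.0, "wz": 0.0}
    - {"dx": -0.78, "dy": -0.82, "dz": 0.33, "wx": 0.0, "wy": 0.0, "wz": 0.0}
    - {"dx": -0.78, "dy": -0.82, "dz": 0.33, "wx": 0.0, "wy": 0.0, "wz": 0.0}
    - {"dx": -0.78, "dy": -0.82, "dz": 0.33, "wx": 0.0, "wy": 0.0, "wz": 0.0}
    - {"dx": -0.78, "dy": -0.82, "dz": 0.33, "wx": 0.0, "wy": 0.0, "wz": 0.0}

```text
t: 2.03
eef_pos: [0.5196, 0.1801, 0.1992]
eef_rot: [[-1.0, 0.001, -0.001], [0.001, 1.0, 0.0], [0.001, 0.0, -1.0]]
ft_force: [0.3, 0.2, 0.5]
opening: 0.0857
```

Run:
```python
from h import *
st();plan([.52,.176,.2],90)
c=read_camera('wrist'); cv2.imwrite('pics/w1.png',c['pixels']); np.save('w1.npy',c,allow_pickle=True)
P=cloud(c);X,Y,Z=P[...,0],P[...,1],P[...,2]
for lo,hi,l in((.098,.116,'bar'),(.05,.066,'walls')):
  m=(c['depth']>0)&(X>.40)&(X<.65)&(Y>.06)&(Y<.29)&(Z>lo)&(Z<hi)
  q=P[m]; r=cv2.minAreaRect(q[:,:2].astype(np.float32)); print(l,len(q),np.round(r[0],4),np.round(r[1],4),r[2],np.median(q,0), q.min(0),q.max(0))
```

```text
{'t': 2.0333, 'joints': [0.3333, 0.2401, -0.2372, 1.0945, 0.0008, 0.3348], 'eef_pos': [0.5196, 0.1801, 0.1992], 'eef_rot': [[-1.0, 0.0015, -0.0012], [0.0015, 1.0, 0.0004], [0.0012, 0.0004, -1.0]], 'ft_force': [0.3355, 0.1894, 0.4813], 'wrist_torque': [-0.0428, 0.0201, -0.0029], 'opening': 0.0857}
shift frac [-0.004 -0.034 -0.007]
turn frac [ 0.    -0.001 -0.001]
bar 3813 [0.5213 0.1748] [0.1557 0.0177] 0.052035797387361526 [0.51014409 0.17503036 0.10690685] [0.44352962 0.16590869 0.10471077] [0.59917396 0.18366194 0.10887535]
walls 3829 [0.5214 0.1751] [0.1567 0.1429] 0.06538773328065872 [0.51288111 0.18759551 0.05770806] [0.44309062 0.1036226  0.05000724] [0.59972614 0.24656296 0.06053258]
```

View pics/w1.png

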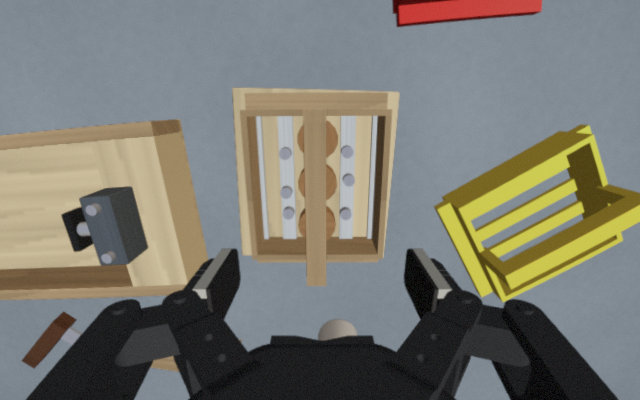

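Emit:
apply_moves:
  deltas:
    - {"dx": -0.01, "dy": -0.04, "dz": 0.08, "wx": 0.0, "wy": 0.0, "wz": 0.0}
    - {"dx": -0.01, "dy": -0.04, "dz": 0.2, "wx": 0.0, "wy": 0.0, "wz": 0.0}
    - {"dx": -0.01, "dy": -0.04, "dz": 0.35, "wx": 0.0, "wy": 0.0, "wz": 0.0}
    - {"dx": -0.01, "dy": -0.04, "dz": 0.5, "wx": 0.0, "wy": 0.0, "wz": 0.0}
    - {"dx": -0.01, "dy": -0.04, "dz": 0.65, "wx": 0.0, "wy": 0.0, "wz": 0.0}
    - {"dx": -0.01, "dy": -0.04, "dz": 0.77, "wx": 0.0, "wy": 0.0, "wz": 0.0}
    - {"dx": -0.01, "dy": -0.04, "dz": 0.87, "wx": 0.0, "wy": 0.0, "wz": 0.0}
    - {"dx": -0.01, "dy": -0.04, "dz": 0.92, "wx": 0.0, "wy": 0.0, "wz": 0.0}
    - {"dx": -0.01, "dy": -0.04, "dz": 0.94, "wx": 0.0, "wy": 0.0, "wz": 0.0}
    - {"dx": -0.01, "dy": -0.04, "dz": 0.94, "wx": 0.0, "wy": 0.0, "wz": 0.0}
    - {"dx": -0.01, "dy": -0.04, "dz": 0.94, "wx": 0.0, "wy": 0.0, "wz": 0.0}

```text
t: 3.0
eef_pos: [0.5209, 0.1758, 0.0875]
eef_rot: [[-1.0, -0.001, 0.001], [-0.001, 1.0, 0.0], [-0.001, 0.0, -1.0]]
ft_force: [-0.4, -0.0, 0.3]
opening: 0.0852
```

Run:
```python
from h import *
st();plan([.5205,.1752,.086],90)
c=read_camera('wrist'); cv2.imwrite('pics/w2.png',c['pixels'])
c=read_camera('side'); cv2.imwrite('pics/s2.png',cv2.resize(c['pixels'][100:310,230:450],None,fx=2.8,fy=2.8))
```

```text
{'t': 3.0, 'joints': [0.3254, 0.3281, -0.3927, 0.849, 0.0001, 0.3249], 'eef_pos': [0.5209, 0.1758, 0.0875], 'eef_rot': [[-1.0, -0.0006, 0.0009], [-0.0006, 1.0, 0.0004], [-0.0009, 0.0004, -1.0]], 'ft_force': [-0.3584, -0.0191, 0.2712], 'wrist_torque': [-0.0022, -0.0491, -0.0095], 'opening': 0.0852}
shift frac [ 0.003 -0.005  0.013]
turn frac [0.    0.001 0.   ]
```

View pics/w2.png

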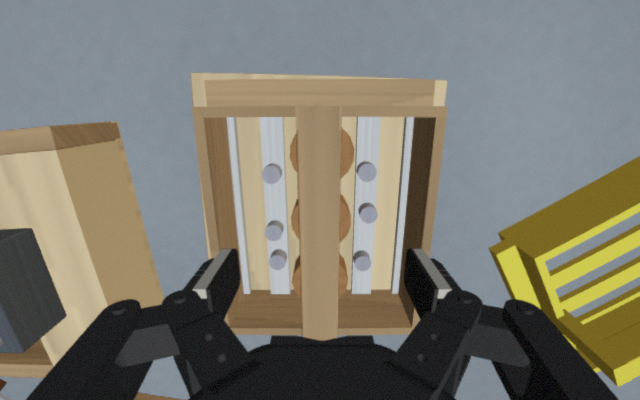

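View pics/s2.png

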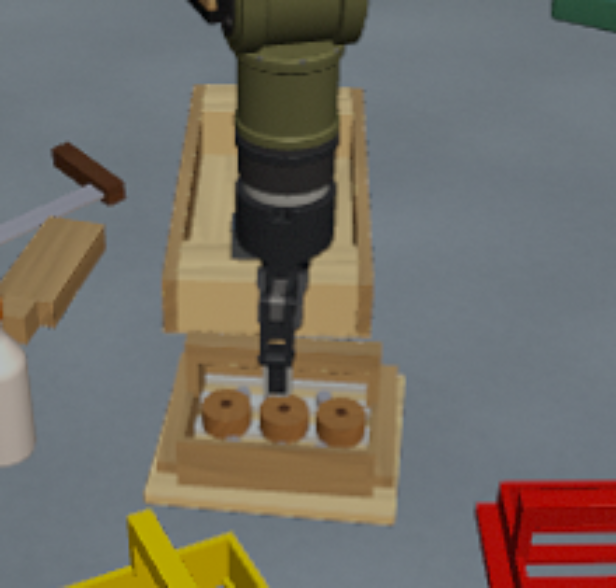

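Emit:
apply_moves:
  deltas:
    - {"dx": 0.0, "dy": -0.005, "dz": 0.01, "wx": 0.0, "wy": 0.0, "wz": 0.0}
    - {"dx": 0.0, "dy": -0.005, "dz": 0.01, "wx": 0.0, "wy": 0.0, "wz": 0.0}
    - {"dx": 0.0, "dy": -0.005, "dz": 0.01, "wx": 0.0, "wy": 0.0, "wz": 0.0}
    - {"dx": 0.0, "dy": -0.005, "dz": 0.01, "wx": 0.0, "wy": 0.0, "wz": 0.0}
    - {"dx": 0.0, "dy": -0.005, "dz": 0.01, "wx": 0.0, "wy": 0.0, "wz": 0.0}
    - {"dx": 0.0, "dy": -0.005, "dz": 0.01, "wx": 0.0, "wy": 0.0, "wz": 0.0}
    - {"dx": 0.0, "dy": -0.005, "dz": 0.01, "wx": 0.0, "wy": 0.0, "wz": 0.0}
    - {"dx": 0.0, "dy": -0.005, "dz": 0.01, "wx": 0.0, "wy": 0.0, "wz": 0.0}
    - {"dx": 0.0, "dy": -0.005, "dz": 0.01, "wx": 0.0, "wy": 0.0, "wz": 0.0}
    - {"dx": 0.0, "dy": -0.005, "dz": 0.01, "wx": 0.0, "wy": 0.0, "wz": 0.0}
  grip: 1.0
  newtons: 25

```text
t: 3.93
eef_pos: [0.5207, 0.1746, 0.0858]
eef_rot: [[-1.0, 0.0, 0.0], [0.0, 1.0, -0.0], [-0.0, -0.0, -1.0]]
ft_force: [-0.8, -0.4, 2.0]
opening: 0.0175
```

Emit:
apply_moves:
  deltas:
    - {"dx": 0.0, "dy": 0.0, "dz": 0.0, "wx": 0.0, "wy": 0.0, "wz": 0.0}
    - {"dx": 0.0, "dy": 0.0, "dz": 0.0, "wx": 0.0, "wy": 0.0, "wz": 0.0}
    - {"dx": 0.0, "dy": 0.0, "dz": 0.0, "wx": 0.0, "wy": 0.0, "wz": 0.0}
    - {"dx": 0.0, "dy": 0.0, "dz": 0.0, "wx": 0.0, "wy": 0.0, "wz": 0.0}
  newtons: 90

```text
t: 4.27
eef_pos: [0.5209, 0.1747, 0.086]
eef_rot: [[-1.0, 0.0, 0.001], [0.0, 1.0, 0.0], [-0.001, 0.0, -1.0]]
ft_force: [-0.5, -1.7, 6.0]
opening: 0.0167
```

Run:
```python
from h import *
st()
c=read_camera('wrist'); cv2.imwrite('pics/w3.png',c['pixels'])
```

```text
{'t': 4.2667, 'joints': [0.3236, 0.3294, -0.3948, 0.846, -0.0001, 0.3238], 'eef_pos': [0.5209, 0.1747, 0.086], 'eef_rot': [[-1.0, 0.0002, 0.0006], [0.0002, 1.0, 0.0], [-0.0006, 0.0, -1.0]], 'ft_force': [-0.54, -1.6561, 6.0261], 'wrist_torque': [-0.2122, 0.1357, -0.0868], 'opening': 0.0167}
```

View pics/w3.png

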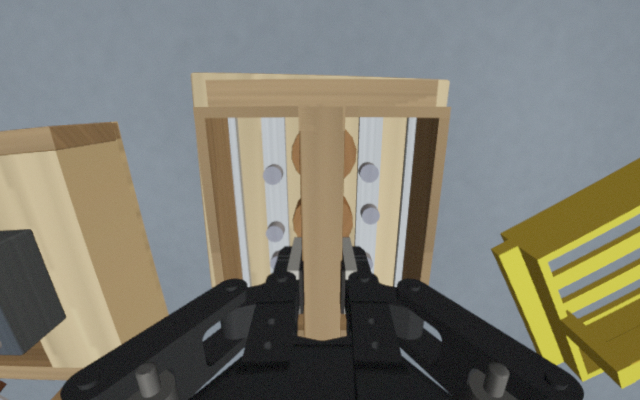

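Emit:
apply_moves:
  deltas:
    - {"dx": 0.0, "dy": 0.0, "dz": -0.02, "wx": 0.0, "wy": 0.0, "wz": 0.0}
    - {"dx": 0.0, "dy": 0.0, "dz": -0.06, "wx": 0.0, "wy": 0.0, "wz": 0.0}
    - {"dx": 0.0, "dy": 0.0, "dz": -0.13, "wx": 0.0, "wy": 0.0, "wz": 0.0}
    - {"dx": 0.0, "dy": 0.0, "dz": -0.23, "wx": 0.0, "wy": 0.0, "wz": 0.0}
    - {"dx": 0.0, "dy": 0.0, "dz": -0.35, "wx": 0.0, "wy": 0.0, "wz": 0.0}
    - {"dx": 0.0, "dy": 0.0, "dz": -0.48, "wx": 0.0, "wy": 0.0, "wz": 0.0}
    - {"dx": 0.0, "dy": 0.0, "dz": -0.61, "wx": 0.0, "wy": 0.0, "wz": 0.0}
    - {"dx": 0.0, "dy": 0.0, "dz": -0.73, "wx": 0.0, "wy": 0.0, "wz": 0.0}
    - {"dx": 0.0, "dy": 0.0, "dz": -0.83, "wx": 0.0, "wy": 0.0, "wz": 0.0}
    - {"dx": 0.0, "dy": 0.0, "dz": -0.91, "wx": 0.0, "wy": 0.0, "wz": 0.0}
    - {"dx": 0.0, "dy": 0.0, "dz": -0.96, "wx": 0.0, "wy": 0.0, "wz": 0.0}
    - {"dx": 0.0, "dy": 0.0, "dz": -0.98, "wx": 0.0, "wy": 0.0, "wz": 0.0}

```text
t: 5.32
eef_pos: [0.5209, 0.1748, 0.2042]
eef_rot: [[-1.0, 0.0, 0.001], [0.0, 1.0, 0.0], [-0.001, 0.0, -1.0]]
ft_force: [0.0, -0.2, -5.5]
opening: 0.0165
```

Run:
```python
from h import *
st()
c=read_camera('wrist'); cv2.imwrite('pics/w4.png',c['pixels'])
c=read_camera('side'); cv2.imwrite('pics/s4.png',cv2.resize(c['pixels'][80:310,230:450],None,fx=2.6,fy=2.6))
```

```text
{'t': 5.3167, 'joints': [0.3237, 0.2348, -0.2323, 1.1028, 0.0, 0.3238], 'eef_pos': [0.5209, 0.1748, 0.2042], 'eef_rot': [[-1.0, 0.0002, 0.0009], [0.0002, 1.0, 0.0003], [-0.0009, 0.0003, -1.0]], 'ft_force': [0.0311, -0.1901, -5.5196], 'wrist_torque': [-0.0008, -0.0209, -0.023], 'opening': 0.0165}
```

View pics/w4.png

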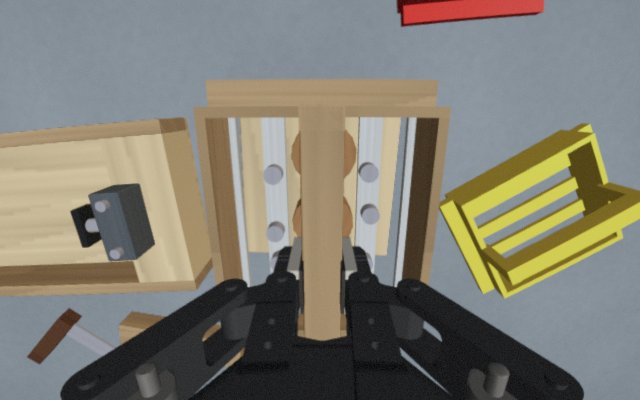

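View pics/s4.png

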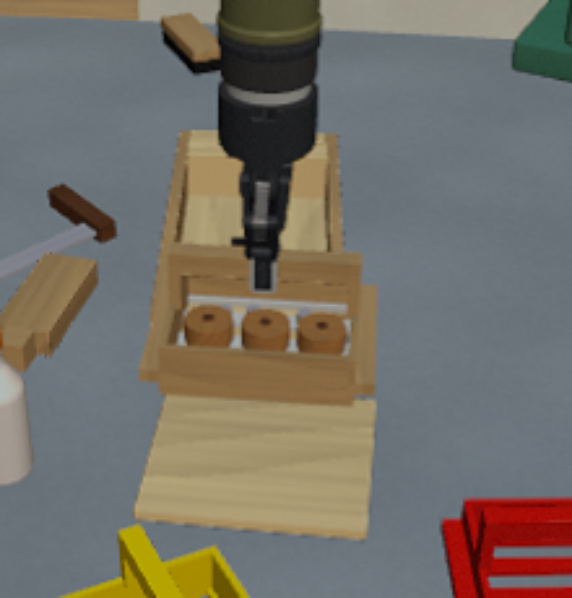

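Emit:
apply_moves:
  deltas:
    - {"dx": 0.0, "dy": -0.02, "dz": 0.0, "wx": 0.0, "wy": 0.0, "wz": 0.0}
    - {"dx": 0.0, "dy": -0.06, "dz": 0.0, "wx": 0.0, "wy": 0.0, "wz": 0.0}
    - {"dx": 0.0, "dy": -0.12, "dz": 0.0, "wx": 0.0, "wy": 0.0, "wz": 0.0}
    - {"dx": 0.0, "dy": -0.2, "dz": 0.0, "wx": 0.0, "wy": 0.0, "wz": 0.0}
    - {"dx": 0.0, "dy": -0.29, "dz": 0.0, "wx": 0.0, "wy": 0.0, "wz": 0.0}
    - {"dx": 0.0, "dy": -0.38, "dz": 0.0, "wx": 0.0, "wy": 0.0, "wz": 0.0}
    - {"dx": 0.0, "dy": -0.47, "dz": 0.0, "wx": 0.0, "wy": 0.0, "wz": 0.0}
    - {"dx": 0.0, "dy": -0.56, "dz": 0.0, "wx": 0.0, "wy": 0.0, "wz": 0.0}
    - {"dx": 0.0, "dy": -0.65, "dz": 0.0, "wx": 0.0, "wy": 0.0, "wz": 0.0}
    - {"dx": 0.0, "dy": -0.74, "dz": 0.0, "wx": 0.0, "wy": 0.0, "wz": 0.0}
    - {"dx": 0.0, "dy": -0.83, "dz": 0.0, "wx": 0.0, "wy": 0.0, "wz": 0.0}
    - {"dx": 0.0, "dy": -0.92, "dz": 0.0, "wx": 0.0, "wy": 0.0, "wz": 0.0}

```text
t: 6.42
eef_pos: [0.5206, 0.0631, 0.2034]
eef_rot: [[-1.0, 0.0, 0.0], [0.0, 1.0, 0.0], [-0.0, 0.0, -1.0]]
ft_force: [0.1, -1.0, -6.2]
opening: 0.0167
```

Emit:
apply_moves:
  deltas:
    - {"dx": -0.01, "dy": -0.09, "dz": 0.0, "wx": 0.0, "wy": 0.0, "wz": 0.0}
    - {"dx": -0.025, "dy": -0.18, "dz": 0.0, "wx": 0.0, "wy": 0.0, "wz": 0.0}
    - {"dx": -0.04, "dy": -0.27, "dz": 0.0, "wx": 0.0, "wy": 0.0, "wz": 0.0}
    - {"dx": -0.055, "dy": -0.36, "dz": 0.0, "wx": 0.0, "wy": 0.0, "wz": 0.0}
    - {"dx": -0.07, "dy": -0.45, "dz": 0.0, "wx": 0.0, "wy": 0.0, "wz": 0.0}
    - {"dx": -0.085, "dy": -0.54, "dz": 0.0, "wx": 0.0, "wy": 0.0, "wz": 0.0}
    - {"dx": -0.1, "dy": -0.63, "dz": 0.0, "wx": 0.0, "wy": 0.0, "wz": 0.0}
    - {"dx": -0.115, "dy": -0.72, "dz": 0.0, "wx": 0.0, "wy": 0.0, "wz": 0.0}
    - {"dx": -0.13, "dy": -0.81, "dz": 0.0, "wx": 0.0, "wy": 0.0, "wz": 0.0}
    - {"dx": -0.145, "dy": -0.9, "dz": 0.0, "wx": 0.0, "wy": 0.0, "wz": 0.0}
    - {"dx": -0.16, "dy": -0.99, "dz": 0.0, "wx": 0.0, "wy": 0.0, "wz": 0.0}

```text
t: 7.33
eef_pos: [0.54, -0.0557, 0.2033]
eef_rot: [[-1.0, 0.0, 0.0], [0.0, 1.0, 0.0], [-0.0, 0.0, -1.0]]
ft_force: [1.0, 0.6, -5.3]
opening: 0.0167
```

Emit:
apply_moves:
  deltas:
    - {"dx": -0.015, "dy": -0.09, "dz": 0.0, "wx": 0.0, "wy": 0.0, "wz": -0.003}
    - {"dx": -0.03, "dy": -0.18, "dz": 0.0, "wx": 0.0, "wy": 0.0, "wz": -0.006}
    - {"dx": -0.045, "dy": -0.27, "dz": 0.0, "wx": 0.0, "wy": 0.0, "wz": -0.01}
    - {"dx": -0.06, "dy": -0.36, "dz": 0.0, "wx": 0.0, "wy": 0.0, "wz": -0.014}
    - {"dx": -0.075, "dy": -0.45, "dz": 0.0, "wx": 0.0, "wy": 0.0, "wz": -0.018}
    - {"dx": -0.09, "dy": -0.54, "dz": 0.0, "wx": 0.0, "wy": 0.0, "wz": -0.022}
    - {"dx": -0.105, "dy": -0.63, "dz": 0.0, "wx": 0.0, "wy": 0.0, "wz": -0.026}
    - {"dx": -0.12, "dy": -0.72, "dz": 0.0, "wx": 0.0, "wy": 0.0, "wz": -0.03}
    - {"dx": -0.135, "dy": -0.81, "dz": 0.0, "wx": 0.0, "wy": 0.0, "wz": -0.033}
    - {"dx": -0.148, "dy": -0.88, "dz": 0.0, "wx": 0.0, "wy": 0.0, "wz": -0.036}
    - {"dx": -0.157, "dy": -0.93, "dz": 0.0, "wx": 0.0, "wy": 0.0, "wz": -0.038}
    - {"dx": -0.163, "dy": -0.96, "dz": 0.0, "wx": 0.0, "wy": 0.0, "wz": -0.039}

```text
t: 8.33
eef_pos: [0.5595, -0.1707, 0.2032]
eef_rot: [[-0.998, -0.061, -0.0], [-0.061, 0.998, -0.0], [0.0, -0.0, -1.0]]
ft_force: [0.4, 0.4, -5.8]
opening: 0.0166
```

Emit:
apply_moves:
  deltas:
    - {"dx": 0.0, "dy": 0.0, "dz": 0.0, "wx": 0.0, "wy": 0.0, "wz": 0.0}
    - {"dx": 0.0, "dy": 0.0, "dz": 0.0, "wx": 0.0, "wy": 0.0, "wz": 0.0}
    - {"dx": 0.0, "dy": 0.0, "dz": 0.0, "wx": 0.0, "wy": 0.0, "wz": 0.0}

```text
t: 8.58
eef_pos: [0.5592, -0.1693, 0.2033]
eef_rot: [[-0.998, -0.061, -0.0], [-0.061, 0.998, 0.0], [0.0, 0.0, -1.0]]
ft_force: [0.3, 1.5, -6.3]
opening: 0.0168
```

Run:
```python
from h import *
st();plan([.5597,-.170,.2042],93.5)
for n in ('wrist','side','top'):
  c=read_camera(n); cv2.imwrite(f'pics/{n}5.png',c['pixels']); np.save(n+'5.npy',c,allow_pickle=True)
  if n=='side': cv2.imwrite('pics/s5.png',cv2.resize(c['pixels'][60:260,230:450],None,fx=3,fy=3))
```

```text
{'t': 8.5833, 'joints': [-0.2942, 0.3004, -0.1478, 1.1229, 0.0003, -0.3557], 'eef_pos': [0.5592, -0.1693, 0.2033], 'eef_rot': [[-0.9981, -0.0615, -0.0002], [-0.0615, 0.9981, 0.0004], [0.0002, 0.0004, -1.0]], 'ft_force': [0.2663, 1.5181, -6.3356], 'wrist_torque': [0.0305, 0.1597, 0.0226], 'opening': 0.0168}
shift frac [-0.004 -0.006 -0.008]
turn frac [ 0. -0.  0.]
```

View pics/wrist5.png

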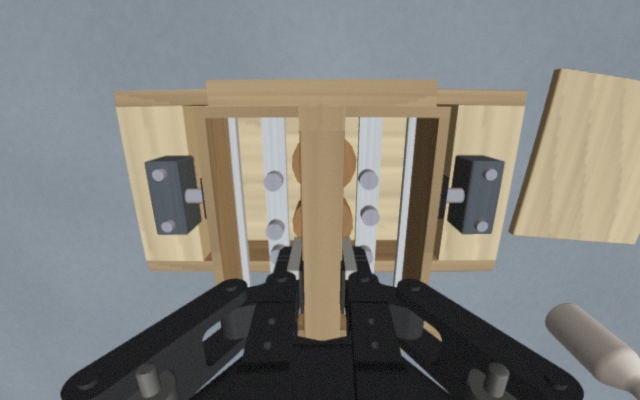

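View pics/s5.png

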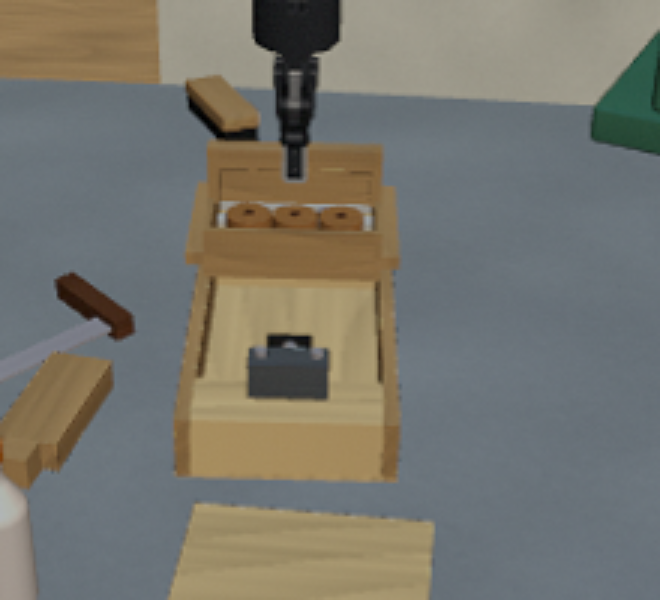

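Run:
```python
from h import *
a=np.radians(3.5); ex=np.array([np.cos(a),np.sin(a)]);ey=np.array([-np.sin(a),np.cos(a)])
o=np.array([.5592,-.1693])
for n in ('wrist','top','side'):
  c=np.load(n+'5.npy',allow_pickle=True).item();P=cloud(c);Z=P[...,2];U=(P[...,:2]-o)@ex;V=(P[...,:2]-o)@ey
  ok=(c['depth']>0)&(abs(U)<.12)&(abs(V)<.22)
  def rep(m,l):
    m=m&ok
    if m.sum()<10: print(n,l,m.sum());return
    q=np.c_[U[m],V[m]].astype(np.float32); r=cv2.minAreaRect(q)
    print(n,l,m.sum(),'U',np.percentile(q[:,0],[0,1,99,100]).round(4),'V',np.percentile(q[:,1],[0,1,99,100]).round(4),'z',np.median(Z[m]).round(4),'rect',np.round(r[0],4),np.round(r[1],4),round(r[2],2))
  rep((Z>.165)&(Z<.182),'walltop'); rep((Z>.216)&(Z<.23),'bar'); rep((Z>.053)&(Z<.066),'rails'); rep((Z>.088)&(Z<.1),'buf')
  rep((Z>.053)&(Z<.066)&(abs(V)>.1)&(V>0),'railsL'); rep((Z>.053)&(Z<.066)&(V<-.1),'railsR')
  rep((Z>.135)&(Z<.165)&(abs(U)>.08),'runner')
  for sg in(1,-1):
    m=ok&(Z>.084)&(Z<.1)&(abs(U)<.018)&(sg*V>0); 
    print('plate',sg,np.sort(abs(V[m]))[:5].round(4))
```

```text
wrist walltop 7714 U [-0.0774 -0.0772  0.0735  0.0788] V [-0.0709 -0.0703  0.0712  0.0719] z 0.1748 rect [0.0007 0.0005] [0.1429 0.1561] 89.94
wrist bar 10381 U [-0.0772 -0.0764  0.0318  0.0345] V [-0.0216 -0.017   0.0178  0.0226] z 0.2241 rect [-0.0213 -0.0023] [0.1122 0.0434] 10.42
wrist rails 17627 U [-0.0953 -0.094   0.0951  0.0974] V [-0.1967 -0.1946  0.1931  0.1955] z 0.0599 rect [ 0.001  -0.0005] [0.1923 0.3922] 0.09
wrist buf 5563 U [-0.0345 -0.0341  0.0344  0.0358] V [-0.1554 -0.1539  0.1596  0.1612] z 0.0956 rect [0.0006 0.0029] [0.0701 0.3166] 0.04
wrist railsL 8386 U [-0.0953 -0.0942  0.0944  0.0968] V [0.1078 0.1128 0.1937 0.1955] z 0.0601 rect [0.001 0.153] [0.1923 0.0875] 1.0
wrist railsR 8680 U [-0.0948 -0.0939  0.0952  0.0974] V [-0.1967 -0.1953 -0.111  -0.1059] z 0.0597 rect [ 0.0012 -0.1516] [0.0908 0.1923] 89.77
wrist runner 5310 U [-0.0936 -0.0933 -0.0802 -0.08  ] V [-0.0707 -0.0688  0.0701  0.072 ] z 0.1532 rect [-0.0867  0.0006] [0.0136 0.1428] 0.07
plate 1 [0.1067 0.1069 0.1069 0.1069 0.107 ]
plate -1 [0.1057 0.1057 0.1059 0.1059 0.1061]
top walltop 233 U [-0.
[... 1074 characters left out ...]
6  0.024   0.0256] z 0.2229 rect [-0.0016  0.0074] [0.0363 0.1553] 89.41
side rails 1460 U [-0.0985 -0.0979  0.0928  0.0938] V [-0.2053 -0.0688  0.197   0.2003] z 0.0588 rect [-0.0024 -0.0024] [0.1923 0.4055] 0.09
side buf 255 U [-0.036  -0.0358  0.0307  0.0315] V [-0.1294  0.109   0.1649  0.1668] z 0.094 rect [0.0004 0.0181] [0.0671 0.296 ] 1.19
side railsL 1136 U [-0.0984 -0.0972  0.092   0.0935] V [0.1007 0.1052 0.1975 0.2003] z 0.0588 rect [-0.0025  0.1505] [0.0994 0.1918] 89.93
side railsR 6
side runner 265 U [-0.097  -0.0969  0.0915  0.0918] V [-0.0748 -0.0706  0.0749  0.0758] z 0.1523 rect [-0.0028  0.0005] [0.1496 0.1893] 89.66
plate 1 [0.1085 0.1092 0.1094 0.1094 0.1096]
plate -1 []
```

Emit:
apply_moves:
  deltas:
    - {"dx": 0.0, "dy": 0.0, "dz": 0.02, "wx": 0.0, "wy": 0.0, "wz": 0.0}
    - {"dx": 0.0, "dy": 0.0, "dz": 0.06, "wx": 0.0, "wy": 0.0, "wz": 0.0}
    - {"dx": 0.0, "dy": 0.0, "dz": 0.12, "wx": 0.0, "wy": 0.0, "wz": 0.0}
    - {"dx": 0.0, "dy": 0.0, "dz": 0.19, "wx": 0.0, "wy": 0.0, "wz": 0.0}
    - {"dx": 0.0, "dy": 0.0, "dz": 0.26, "wx": 0.0, "wy": 0.0, "wz": 0.0}
    - {"dx": 0.0, "dy": 0.0, "dz": 0.33, "wx": 0.0, "wy": 0.0, "wz": 0.0}
    - {"dx": 0.0, "dy": 0.0, "dz": 0.4, "wx": 0.0, "wy": 0.0, "wz": 0.0}
    - {"dx": 0.0, "dy": 0.0, "dz": 0.47, "wx": 0.0, "wy": 0.0, "wz": 0.0}
    - {"dx": 0.0, "dy": 0.0, "dz": 0.53, "wx": 0.0, "wy": 0.0, "wz": 0.0}
    - {"dx": 0.0, "dy": 0.0, "dz": 0.58, "wx": 0.0, "wy": 0.0, "wz": 0.0}
    - {"dx": 0.0, "dy": 0.0, "dz": 0.61, "wx": 0.0, "wy": 0.0, "wz": 0.0}
    - {"dx": 0.0, "dy": 0.0, "dz": 0.63, "wx": 0.0, "wy": 0.0, "wz": 0.0}

```text
t: 9.73
eef_pos: [0.5592, -0.1697, 0.1271]
eef_rot: [[-0.998, -0.061, -0.001], [-0.061, 0.998, 0.0], [0.001, 0.0, -1.0]]
ft_force: [0.5, 0.3, -5.2]
opening: 0.0169
```

Emit:
apply_moves:
  deltas:
    - {"dx": 0.0, "dy": 0.0, "dz": 0.005, "wx": 0.0, "wy": 0.0, "wz": 0.0}
    - {"dx": 0.0, "dy": 0.0, "dz": 0.01, "wx": 0.0, "wy": 0.0, "wz": 0.0}
    - {"dx": 0.0, "dy": 0.0, "dz": 0.015, "wx": 0.0, "wy": 0.0, "wz": 0.0}
    - {"dx": 0.0, "dy": 0.0, "dz": 0.02, "wx": 0.0, "wy": 0.0, "wz": 0.0}
    - {"dx": 0.0, "dy": 0.0, "dz": 0.025, "wx": 0.0, "wy": 0.0, "wz": 0.0}
    - {"dx": 0.0, "dy": 0.0, "dz": 0.025, "wx": 0.0, "wy": 0.0, "wz": 0.0}

```text
t: 10.23
eef_pos: [0.5594, -0.1698, 0.1248]
eef_rot: [[-0.998, -0.061, 0.0], [-0.061, 0.998, -0.0], [-0.0, -0.0, -1.0]]
ft_force: [-0.1, 1.1, -6.4]
opening: 0.0167
```

Emit:
apply_moves:
  deltas:
    - {"dx": 0.0, "dy": 0.0, "dz": 0.005, "wx": 0.0, "wy": 0.0, "wz": 0.0}
    - {"dx": 0.0, "dy": 0.0, "dz": 0.01, "wx": 0.0, "wy": 0.0, "wz": 0.0}
    - {"dx": 0.0, "dy": 0.0, "dz": 0.01, "wx": 0.0, "wy": 0.0, "wz": 0.0}

```text
t: 10.48
eef_pos: [0.5593, -0.1698, 0.1234]
eef_rot: [[-0.998, -0.061, -0.0], [-0.061, 0.998, 0.0], [0.0, 0.0, -1.0]]
ft_force: [0.4, 0.4, -5.3]
opening: 0.0169
```

Emit:
apply_moves:
  deltas:
    - {"dx": 0.0, "dy": 0.0, "dz": 0.005, "wx": 0.0, "wy": 0.0, "wz": 0.0}
    - {"dx": 0.0, "dy": 0.0, "dz": 0.008, "wx": 0.0, "wy": 0.0, "wz": 0.0}
    - {"dx": 0.0, "dy": 0.0, "dz": 0.008, "wx": 0.0, "wy": 0.0, "wz": 0.0}

```text
t: 10.73
eef_pos: [0.5593, -0.1698, 0.1224]
eef_rot: [[-0.998, -0.061, -0.0], [-0.061, 0.998, 0.0], [0.0, 0.0, -1.0]]
ft_force: [-0.4, 0.4, -6.2]
opening: 0.0168
```

Emit:
apply_moves:
  deltas:
    - {"dx": 0.0, "dy": 0.0, "dz": 0.004, "wx": 0.0, "wy": 0.0, "wz": 0.0}
    - {"dx": 0.0, "dy": 0.0, "dz": 0.004, "wx": 0.0, "wy": 0.0, "wz": 0.0}
    - {"dx": 0.0, "dy": 0.0, "dz": 0.004, "wx": 0.0, "wy": 0.0, "wz": 0.0}

```text
t: 10.98
eef_pos: [0.5594, -0.1698, 0.1221]
eef_rot: [[-0.998, -0.061, 0.0], [-0.061, 0.998, -0.0], [-0.0, -0.0, -1.0]]
ft_force: [0.1, -0.1, -5.6]
opening: 0.0169
```

Emit:
apply_moves:
  deltas:
    - {"dx": 0.0, "dy": 0.0, "dz": 0.004, "wx": 0.0, "wy": 0.0, "wz": 0.0}
    - {"dx": 0.0, "dy": 0.0, "dz": 0.008, "wx": 0.0, "wy": 0.0, "wz": 0.0}
    - {"dx": 0.0, "dy": 0.0, "dz": 0.008, "wx": 0.0, "wy": 0.0, "wz": 0.0}

```text
t: 11.23
eef_pos: [0.5596, -0.1698, 0.122]
eef_rot: [[-0.998, -0.061, 0.001], [-0.061, 0.998, -0.0], [-0.001, -0.0, -1.0]]
ft_force: [-4.0, 0.4, 4.0]
opening: 0.0167
```

Emit:
apply_moves:
  deltas:
    - {"dx": 0.0, "dy": 0.0, "dz": -0.003, "wx": 0.0, "wy": 0.0, "wz": 0.0}
    - {"dx": 0.0, "dy": 0.0, "dz": -0.003, "wx": 0.0, "wy": 0.0, "wz": 0.0}
    - {"dx": 0.0, "dy": 0.0, "dz": -0.003, "wx": 0.0, "wy": 0.0, "wz": 0.0}

```text
t: 11.48
eef_pos: [0.5595, -0.1698, 0.122]
eef_rot: [[-0.998, -0.061, 0.001], [-0.061, 0.998, -0.0], [-0.001, -0.0, -1.0]]
ft_force: [-3.3, 1.0, 5.4]
opening: 0.0166
```

Emit:
apply_moves:
  deltas:
    - {"dx": 0.0, "dy": 0.01, "dz": 0.0, "wx": 0.0, "wy": 0.0, "wz": 0.0}
    - {"dx": 0.0, "dy": 0.03, "dz": 0.0, "wx": 0.0, "wy": 0.0, "wz": 0.0}
    - {"dx": 0.0, "dy": 0.055, "dz": 0.0, "wx": 0.0, "wy": 0.0, "wz": 0.0}
    - {"dx": 0.0, "dy": 0.08, "dz": 0.0, "wx": 0.0, "wy": 0.0, "wz": 0.0}
    - {"dx": 0.0, "dy": 0.105, "dz": 0.0, "wx": 0.0, "wy": 0.0, "wz": 0.0}
    - {"dx": 0.0, "dy": 0.13, "dz": 0.0, "wx": 0.0, "wy": 0.0, "wz": 0.0}
    - {"dx": 0.0, "dy": 0.155, "dz": 0.0, "wx": 0.0, "wy": 0.0, "wz": 0.0}
    - {"dx": 0.0, "dy": 0.18, "dz": 0.0, "wx": 0.0, "wy": 0.0, "wz": 0.0}
    - {"dx": 0.0, "dy": 0.2, "dz": 0.0, "wx": 0.0, "wy": 0.0, "wz": 0.0}
    - {"dx": 0.0, "dy": 0.215, "dz": 0.0, "wx": 0.0, "wy": 0.0, "wz": 0.0}
    - {"dx": 0.0, "dy": 0.225, "dz": 0.0, "wx": 0.0, "wy": 0.0, "wz": 0.0}
    - {"dx": 0.0, "dy": 0.23, "dz": 0.0, "wx": 0.0, "wy": 0.0, "wz": 0.0}

```text
t: 12.48
eef_pos: [0.5583, -0.1422, 0.122]
eef_rot: [[-0.998, -0.061, 0.001], [-0.061, 0.998, -0.001], [-0.001, -0.001, -1.0]]
ft_force: [1.2, -3.7, 5.1]
opening: 0.0168
```

Run:
```python
from h import *
st()
c=read_camera('wrist'); cv2.imwrite('pics/w6.png',c['pixels'])
```

```text
{'t': 12.4833, 'joints': [-0.2491, 0.3403, -0.2872, 0.9419, -0.0005, -0.3105], 'eef_pos': [0.5583, -0.1422, 0.122], 'eef_rot': [[-0.9981, -0.0613, 0.0013], [-0.0613, 0.9981, -0.0008], [-0.0012, -0.0009, -1.0]], 'ft_force': [1.1874, -3.687, 5.0967], 'wrist_torque': [-0.6938, 0.0933, -0.0679], 'opening': 0.0168}
```

View pics/w6.png

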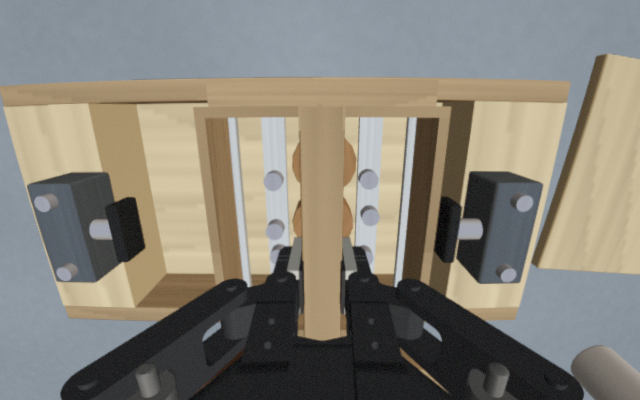

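Emit:
apply_moves:
  deltas:
    - {"dx": 0.0, "dy": 0.008, "dz": 0.0, "wx": 0.0, "wy": 0.0, "wz": 0.0}
    - {"dx": 0.0, "dy": 0.016, "dz": 0.0, "wx": 0.0, "wy": 0.0, "wz": 0.0}
    - {"dx": 0.0, "dy": 0.024, "dz": 0.0, "wx": 0.0, "wy": 0.0, "wz": 0.0}
    - {"dx": 0.0, "dy": 0.032, "dz": 0.0, "wx": 0.0, "wy": 0.0, "wz": 0.0}

```text
t: 12.87
eef_pos: [0.5581, -0.1385, 0.122]
eef_rot: [[-0.998, -0.061, 0.001], [-0.061, 0.998, -0.001], [-0.001, -0.001, -1.0]]
ft_force: [0.2, -3.5, 5.3]
opening: 0.0164
```

Emit:
apply_moves:
  deltas:
    - {"dx": 0.0, "dy": 0.008, "dz": 0.0, "wx": 0.0, "wy": 0.0, "wz": 0.0}
    - {"dx": 0.0, "dy": 0.016, "dz": 0.0, "wx": 0.0, "wy": 0.0, "wz": 0.0}

```text
t: 13.03
eef_pos: [0.558, -0.1366, 0.122]
eef_rot: [[-0.998, -0.061, 0.001], [-0.061, 0.998, -0.001], [-0.001, -0.001, -1.0]]
ft_force: [0.2, -3.2, 6.4]
opening: 0.0168
```

Emit:
apply_moves:
  deltas:
    - {"dx": 0.0, "dy": 0.008, "dz": 0.0, "wx": 0.0, "wy": 0.0, "wz": 0.0}
    - {"dx": 0.0, "dy": 0.016, "dz": 0.0, "wx": 0.0, "wy": 0.0, "wz": 0.0}

```text
t: 13.2
eef_pos: [0.5578, -0.1347, 0.122]
eef_rot: [[-0.998, -0.061, 0.001], [-0.061, 0.998, -0.001], [-0.001, -0.001, -1.0]]
ft_force: [0.3, -4.9, 6.0]
opening: 0.0166
```

Emit:
apply_moves:
  deltas:
    - {"dx": 0.0, "dy": 0.008, "dz": 0.0, "wx": 0.0, "wy": 0.0, "wz": 0.0}
    - {"dx": 0.0, "dy": 0.016, "dz": 0.0, "wx": 0.0, "wy": 0.0, "wz": 0.0}

```text
t: 13.37
eef_pos: [0.5578, -0.1334, 0.122]
eef_rot: [[-0.998, -0.061, 0.001], [-0.061, 0.998, -0.002], [-0.001, -0.002, -1.0]]
ft_force: [0.3, -7.1, 5.3]
opening: 0.0162
```

Run:
```python
from h import *
st()
c=read_camera('wrist'); cv2.imwrite('pics/w7.png',cv2.resize(c['pixels'][150:300,400:560],None,fx=3,fy=3))
```

```text
{'t': 13.3667, 'joints': [-0.2336, 0.3354, -0.2941, 0.9394, -0.0019, -0.2945], 'eef_pos': [0.5578, -0.1334, 0.122], 'eef_rot': [[-0.9981, -0.0609, 0.0014], [-0.0609, 0.9981, -0.0023], [-0.0012, -0.0024, -1.0]], 'ft_force': [0.287, -7.1384, 5.3212], 'wrist_torque': [-1.2617, 0.0009, -0.0082], 'opening': 0.0162}
```

View pics/w7.png

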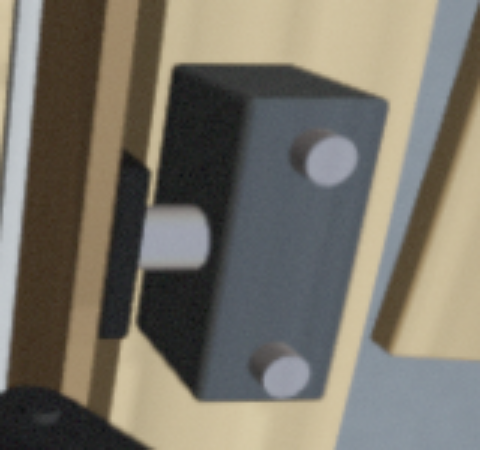

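Emit:
apply_moves:
  deltas:
    - {"dx": 0.0, "dy": 0.008, "dz": 0.0, "wx": 0.0, "wy": 0.0, "wz": 0.0}
    - {"dx": 0.0, "dy": 0.016, "dz": 0.0, "wx": 0.0, "wy": 0.0, "wz": 0.0}
    - {"dx": 0.0, "dy": 0.016, "dz": 0.0, "wx": 0.0, "wy": 0.0, "wz": 0.0}

```text
t: 13.67
eef_pos: [0.5577, -0.1321, 0.1221]
eef_rot: [[-0.998, -0.061, 0.001], [-0.061, 0.998, -0.004], [-0.001, -0.004, -1.0]]
ft_force: [0.1, -7.3, 4.6]
opening: 0.0163
```

Emit:
apply_moves:
  deltas:
    - {"dx": 0.0, "dy": 0.008, "dz": 0.0, "wx": 0.0, "wy": 0.0, "wz": 0.0}
    - {"dx": 0.0, "dy": 0.012, "dz": 0.0, "wx": 0.0, "wy": 0.0, "wz": 0.0}
    - {"dx": 0.0, "dy": 0.012, "dz": 0.0, "wx": 0.0, "wy": 0.0, "wz": 0.0}

```text
t: 13.92
eef_pos: [0.5576, -0.1313, 0.1221]
eef_rot: [[-0.998, -0.06, 0.001], [-0.06, 0.998, -0.005], [-0.001, -0.005, -1.0]]
ft_force: [0.3, -9.9, 4.6]
opening: 0.0167
```

Run:
```python
from h import *
st()
c=read_camera('wrist'); cv2.imwrite('pics/w8.png',cv2.resize(c['pixels'][150:300,400:560],None,fx=3,fy=3)); np.save('wrist8.npy',c,allow_pickle=True)
a=np.radians(3.5); ex=np.array([np.cos(a),np.sin(a)]);ey=np.array([-np.sin(a),np.cos(a)])
o=np.array([.5592,-.1693])
for f in('wrist5','wrist8'):
  c=np.load(f+'.npy',allow_pickle=True).item();P=cloud(c);Z=P[...,2];U=(P[...,:2]-o)@ex;V=(P[...,:2]-o)@ey
  for sg in (1,-1):
    m=(c['depth']>0)&(abs(U)<.03)&(sg*V>.08)&(sg*V<.18)&(Z>.086)&(Z<.1)
    v=sg*V[m]; print(f,sg,np.histogram(v,bins=np.arange(.1,.165,.002))[0])
    b=np.abs(U[m])>.022; print('body inner',np.sort(v[b])[:4],'plate edge',np.sort(v)[:3], 'body outer',np.sort(v)[-3:])
  m=(c['depth']>0)&(abs(U)<.09)&(abs(V)<.15)&(Z>.087)&(Z<.1)&(abs(U)>.045); print('walltop V',V[m].min(),V[m].max(),np.median(Z[m]), 'z by V', [np.median(Z[m&(abs(V-v)<.004)]) for v in (V[m].min()+.004,V[m].max()-.004)])
```

```text
{'t': 13.9167, 'joints': [-0.2288, 0.3337, -0.2962, 0.9384, -0.0044, -0.2891], 'eef_pos': [0.5576, -0.1313, 0.1221], 'eef_rot': [[-0.9982, -0.0602, 0.0014], [-0.0603, 0.9982, -0.0049], [-0.0011, -0.005, -1.0]], 'ft_force': [0.342, -9.923, 4.6261], 'wrist_torque': [-1.8548, 0.0391, 0.0796], 'opening': 0.0167}
wrist5 1 [  0   0   0  49  93  98  51   8  26  28  28  27  26  32  26 374 165 134
 129 139 161 126 102  89  90  94  97 131 137 105  36   0]
body inner [0.13017471 0.13021818 0.13022271 0.13029472] plate edge [0.10672228 0.10690946 0.10691214] body outer [0.16083467 0.16085401 0.16118713]
wrist5 -1 [  0   0   5  64   7  26  27  29  30  26  26  28 384 152 136 139 137 158
 134  99  90  98  90 106 126 133 118  46   0   0   0   0]
body inner [0.12381006 0.12428396 0.12444664 0.12448068] plate edge [0.10562041 0.10570503 0.10574398] body outer [0.15524409 0.15534811 0.15536871]Traceback (most recent call last):
  File "<stdin>", line 12, in <module>
    return umr_minimum(a, axis, None, out, keepdims, initial, where)
ValueError: zero-size array to reduction operation minimum which has no identity
```

View pics/w8.png

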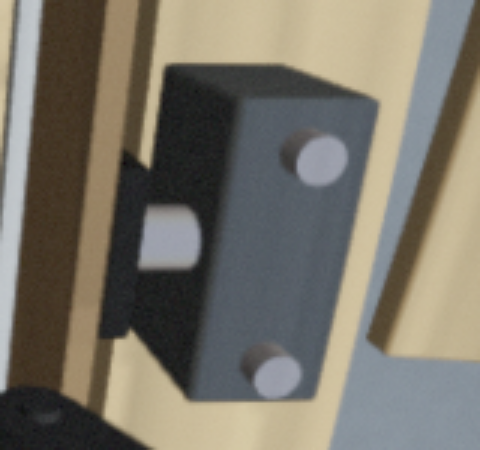

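Emit:
apply_moves:
  deltas:
    - {"dx": 0.0, "dy": -0.01, "dz": 0.0, "wx": 0.0, "wy": 0.0, "wz": 0.0}
    - {"dx": 0.0, "dy": -0.03, "dz": 0.0, "wx": 0.0, "wy": 0.0, "wz": 0.0}
    - {"dx": 0.0, "dy": -0.06, "dz": 0.0, "wx": 0.0, "wy": 0.0, "wz": 0.0}
    - {"dx": 0.0, "dy": -0.1, "dz": 0.0, "wx": 0.0, "wy": 0.0, "wz": 0.0}
    - {"dx": 0.0, "dy": -0.145, "dz": 0.0, "wx": 0.0, "wy": 0.0, "wz": 0.0}
    - {"dx": 0.0, "dy": -0.19, "dz": 0.0, "wx": 0.0, "wy": 0.0, "wz": 0.0}
    - {"dx": 0.0, "dy": -0.235, "dz": 0.0, "wx": 0.0, "wy": 0.0, "wz": 0.0}
    - {"dx": 0.0, "dy": -0.28, "dz": 0.0, "wx": 0.0, "wy": 0.0, "wz": 0.0}
    - {"dx": 0.0, "dy": -0.325, "dz": 0.0, "wx": 0.0, "wy": 0.0, "wz": 0.0}
    - {"dx": 0.0, "dy": -0.365, "dz": 0.0, "wx": 0.0, "wy": 0.0, "wz": 0.0}
    - {"dx": 0.0, "dy": -0.4, "dz": 0.0, "wx": 0.0, "wy": 0.0, "wz": 0.0}
    - {"dx": 0.0, "dy": -0.43, "dz": 0.0, "wx": 0.0, "wy": 0.0, "wz": 0.0}

```text
t: 14.97
eef_pos: [0.5606, -0.179, 0.122]
eef_rot: [[-0.998, -0.062, 0.001], [-0.062, 0.998, 0.003], [-0.002, 0.003, -1.0]]
ft_force: [0.2, 4.1, 8.0]
opening: 0.0165
```

Emit:
apply_moves:
  deltas:
    - {"dx": 0.0, "dy": -0.02, "dz": 0.0, "wx": 0.0, "wy": 0.0, "wz": 0.0}
    - {"dx": 0.0, "dy": -0.035, "dz": 0.0, "wx": 0.0, "wy": 0.0, "wz": 0.0}
    - {"dx": 0.0, "dy": -0.045, "dz": 0.0, "wx": 0.0, "wy": 0.0, "wz": 0.0}
    - {"dx": 0.0, "dy": -0.05, "dz": 0.0, "wx": 0.0, "wy": 0.0, "wz": 0.0}
    - {"dx": 0.0, "dy": -0.05, "dz": 0.0, "wx": 0.0, "wy": 0.0, "wz": 0.0}

```text
t: 15.38
eef_pos: [0.561, -0.1849, 0.122]
eef_rot: [[-0.998, -0.062, 0.001], [-0.062, 0.998, 0.003], [-0.002, 0.003, -1.0]]
ft_force: [0.0, 3.9, 7.2]
opening: 0.0167
```

Run:
```python
from h import *
s=st()
a=np.radians(3.5); print('V',(np.array(s['eef_pos'])[:2]-[.5592,-.1693])@[-np.sin(a),np.cos(a)],'U',(np.array(s['eef_pos'])[:2]-[.5592,-.1693])@[np.cos(a),np.sin(a)])
c=read_camera('wrist'); cv2.imwrite('pics/w9.png',c['pixels']); np.save('wrist9.npy',c,allow_pickle=True)
```

```text
{'t': 15.3833, 'joints': [-0.3202, 0.3664, -0.2492, 0.9548, 0.0035, -0.3826], 'eef_pos': [0.561, -0.1849, 0.122], 'eef_rot': [[-0.9981, -0.0624, 0.0014], [-0.0623, 0.998, 0.0032], [-0.0016, 0.0031, -1.0]], 'ft_force': [0.0106, 3.8634, 7.1926], 'wrist_torque': [0.5152, 0.1043, -0.0235], 'opening': 0.0167}
V -0.015637194591728437 U 0.0008496243875478799
```

View pics/w9.png

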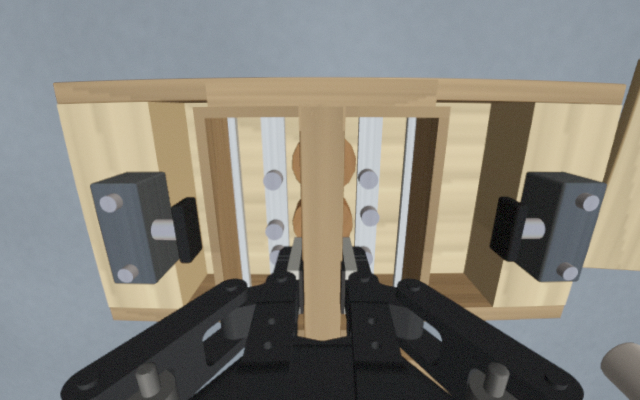

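Emit:
apply_moves:
  deltas:
    - {"dx": 0.0, "dy": -0.01, "dz": 0.0, "wx": 0.0, "wy": 0.0, "wz": 0.0}
    - {"dx": 0.0, "dy": -0.02, "dz": 0.0, "wx": 0.0, "wy": 0.0, "wz": 0.0}
    - {"dx": 0.0, "dy": -0.03, "dz": 0.0, "wx": 0.0, "wy": 0.0, "wz": 0.0}
    - {"dx": 0.0, "dy": -0.04, "dz": 0.0, "wx": 0.0, "wy": 0.0, "wz": 0.0}
    - {"dx": 0.0, "dy": -0.05, "dz": 0.0, "wx": 0.0, "wy": 0.0, "wz": 0.0}
    - {"dx": 0.0, "dy": -0.06, "dz": 0.0, "wx": 0.0, "wy": 0.0, "wz": 0.0}

```text
t: 15.93
eef_pos: [0.5614, -0.1918, 0.122]
eef_rot: [[-0.998, -0.063, 0.001], [-0.063, 0.998, 0.004], [-0.002, 0.003, -1.0]]
ft_force: [-0.3, 4.2, 7.7]
opening: 0.0162
```

Emit:
apply_moves:
  deltas:
    - {"dx": 0.0, "dy": -0.01, "dz": 0.0, "wx": 0.0, "wy": 0.0, "wz": 0.0}
    - {"dx": 0.0, "dy": -0.02, "dz": 0.0, "wx": 0.0, "wy": 0.0, "wz": 0.0}
    - {"dx": 0.0, "dy": -0.03, "dz": 0.0, "wx": 0.0, "wy": 0.0, "wz": 0.0}

```text
t: 16.18
eef_pos: [0.5617, -0.1954, 0.122]
eef_rot: [[-0.998, -0.063, 0.001], [-0.063, 0.998, 0.004], [-0.002, 0.003, -1.0]]
ft_force: [-0.0, 4.8, 8.6]
opening: 0.0168
```

Emit:
apply_moves:
  deltas:
    - {"dx": 0.0, "dy": -0.01, "dz": 0.0, "wx": 0.0, "wy": 0.0, "wz": 0.0}
    - {"dx": 0.0, "dy": -0.016, "dz": 0.0, "wx": 0.0, "wy": 0.0, "wz": 0.0}

```text
t: 16.35
eef_pos: [0.5618, -0.1974, 0.122]
eef_rot: [[-0.998, -0.062, 0.001], [-0.062, 0.998, 0.004], [-0.002, 0.003, -1.0]]
ft_force: [-0.4, 4.3, 7.5]
opening: 0.0167
```

Emit:
apply_moves:
  deltas:
    - {"dx": 0.0, "dy": -0.01, "dz": 0.0, "wx": 0.0, "wy": 0.0, "wz": 0.0}
    - {"dx": 0.0, "dy": -0.016, "dz": 0.0, "wx": 0.0, "wy": 0.0, "wz": 0.0}

```text
t: 16.52
eef_pos: [0.5619, -0.1992, 0.122]
eef_rot: [[-0.998, -0.062, 0.001], [-0.062, 0.998, 0.004], [-0.002, 0.003, -1.0]]
ft_force: [0.3, 5.3, 8.2]
opening: 0.017
```

Emit:
apply_moves:
  deltas:
    - {"dx": 0.0, "dy": -0.01, "dz": 0.0, "wx": 0.0, "wy": 0.0, "wz": 0.0}
    - {"dx": 0.0, "dy": -0.016, "dz": 0.0, "wx": 0.0, "wy": 0.0, "wz": 0.0}

```text
t: 16.68
eef_pos: [0.562, -0.2005, 0.122]
eef_rot: [[-0.998, -0.063, 0.001], [-0.063, 0.998, 0.005], [-0.002, 0.005, -1.0]]
ft_force: [-0.6, 7.7, 8.7]
opening: 0.0168
```

Emit:
apply_moves:
  deltas:
    - {"dx": 0.0, "dy": -0.01, "dz": 0.0, "wx": 0.0, "wy": 0.0, "wz": 0.0}
    - {"dx": 0.0, "dy": -0.02, "dz": 0.0, "wx": 0.0, "wy": 0.0, "wz": 0.0}
    - {"dx": 0.0, "dy": -0.02, "dz": 0.0, "wx": 0.0, "wy": 0.0, "wz": 0.0}

```text
t: 16.93
eef_pos: [0.562, -0.202, 0.122]
eef_rot: [[-0.998, -0.063, 0.001], [-0.063, 0.998, 0.007], [-0.002, 0.007, -1.0]]
ft_force: [-1.5, 9.8, 11.0]
opening: 0.0167
```

Emit:
apply_moves:
  deltas:
    - {"dx": 0.0, "dy": -0.012, "dz": 0.0, "wx": 0.0, "wy": 0.0, "wz": 0.0}
    - {"dx": 0.0, "dy": -0.012, "dz": 0.0, "wx": 0.0, "wy": 0.0, "wz": 0.0}

```text
t: 17.1
eef_pos: [0.5621, -0.2029, 0.1221]
eef_rot: [[-0.998, -0.063, 0.001], [-0.063, 0.998, 0.008], [-0.002, 0.008, -1.0]]
ft_force: [-0.9, 10.5, 10.2]
opening: 0.0168
```

Run:
```python
from h import *
s=st()
a=np.radians(3.5); print('V',(np.array(s['eef_pos'])[:2]-[.5592,-.1693])@[-np.sin(a),np.cos(a)],'U',(np.array(s['eef_pos'])[:2]-[.5592,-.1693])@[np.cos(a),np.sin(a)])
c=read_camera('wrist'); cv2.imwrite('pics/w10.png',c['pixels'])
```

```text
{'t': 17.1, 'joints': [-0.3506, 0.3798, -0.2295, 0.9629, 0.0077, -0.4141], 'eef_pos': [0.5621, -0.2029, 0.1221], 'eef_rot': [[-0.998, -0.0635, 0.0014], [-0.0635, 0.998, 0.0077], [-0.0019, 0.0076, -1.0]], 'ft_force': [-0.9257, 10.5118, 10.2169], 'wrist_torque': [1.8748, 0.2552, -0.0592], 'opening': 0.0168}
V -0.033737023237441696 U 0.0008437509495295638
```

View pics/w10.png

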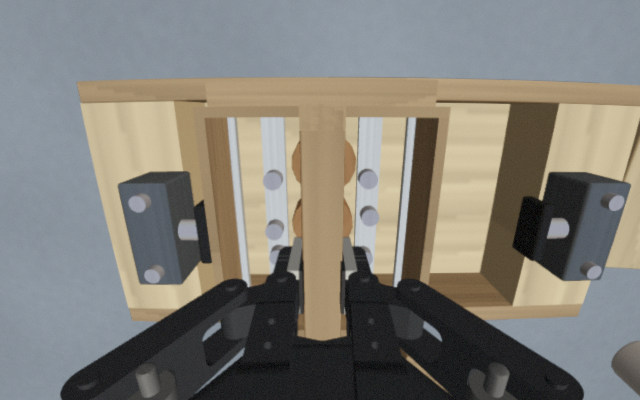

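Emit:
apply_moves:
  deltas:
    - {"dx": 0.0, "dy": 0.02, "dz": -0.005, "wx": 0.0, "wy": 0.0, "wz": 0.0}
    - {"dx": 0.0, "dy": 0.05, "dz": -0.005, "wx": 0.0, "wy": 0.0, "wz": 0.0}
    - {"dx": 0.0, "dy": 0.09, "dz": -0.005, "wx": 0.0, "wy": 0.0, "wz": 0.0}
    - {"dx": 0.0, "dy": 0.135, "dz": -0.005, "wx": 0.0, "wy": 0.0, "wz": 0.0}
    - {"dx": 0.0, "dy": 0.18, "dz": -0.005, "wx": 0.0, "wy": 0.0, "wz": 0.0}
    - {"dx": 0.0, "dy": 0.225, "dz": -0.005, "wx": 0.0, "wy": 0.0, "wz": 0.0}
    - {"dx": 0.0, "dy": 0.265, "dz": -0.005, "wx": 0.0, "wy": 0.0, "wz": 0.0}
    - {"dx": 0.0, "dy": 0.3, "dz": -0.005, "wx": 0.0, "wy": 0.0, "wz": 0.0}
    - {"dx": 0.0, "dy": 0.325, "dz": -0.005, "wx": 0.0, "wy": 0.0, "wz": 0.0}
    - {"dx": 0.0, "dy": 0.337, "dz": -0.005, "wx": 0.0, "wy": 0.0, "wz": 0.0}
    - {"dx": 0.0, "dy": 0.337, "dz": -0.005, "wx": 0.0, "wy": 0.0, "wz": 0.0}

```text
t: 18.07
eef_pos: [0.559, -0.1661, 0.122]
eef_rot: [[-0.998, -0.062, -0.0], [-0.062, 0.998, 0.001], [0.0, 0.001, -1.0]]
ft_force: [-1.2, -0.2, 1.9]
opening: 0.0166
```

Run:
```python
from h import *
s=st()
a=np.radians(3.5); print('V',(np.array(s['eef_pos'])[:2]-[.5592,-.1693])@[-np.sin(a),np.cos(a)],'U',(np.array(s['eef_pos'])[:2]-[.5592,-.1693])@[np.cos(a),np.sin(a)])
```

```text
{'t': 18.0667, 'joints': [-0.2893, 0.354, -0.2673, 0.9499, 0.0007, -0.3508], 'eef_pos': [0.559, -0.1661, 0.122], 'eef_rot': [[-0.9981, -0.0615, -0.0002], [-0.0615, 0.9981, 0.0008], [0.0002, 0.0008, -1.0]], 'ft_force': [-1.2362, -0.2444, 1.9146], 'wrist_torque': [-0.0981, 0.0727, 0.0579], 'opening': 0.0166}
V 0.0031860400309255315 U 1.0788940490154995e-06
```

Emit:
apply_moves:
  deltas:
    - {"dx": 0.0, "dy": 0.1, "dz": 0.0, "wx": 0.0, "wy": 0.0, "wz": 0.0}
    - {"dx": 0.0, "dy": -0.1, "dz": 0.0, "wx": 0.0, "wy": 0.0, "wz": 0.0}
    - {"dx": 0.0, "dy": 0.1, "dz": 0.0, "wx": 0.0, "wy": 0.0, "wz": 0.0}
    - {"dx": 0.0, "dy": -0.1, "dz": 0.0, "wx": 0.0, "wy": 0.0, "wz": 0.0}
    - {"dx": 0.0, "dy": 0.1, "dz": 0.0, "wx": 0.0, "wy": 0.0, "wz": 0.0}
    - {"dx": 0.0, "dy": -0.1, "dz": 0.0, "wx": 0.0, "wy": 0.0, "wz": 0.0}

```text
t: 18.57
eef_pos: [0.5598, -0.1717, 0.1223]
eef_rot: [[-0.998, -0.066, 0.0], [-0.066, 0.998, 0.009], [-0.001, 0.009, -1.0]]
ft_force: [0.3, 3.4, 1.7]
opening: 0.0168
```

Run:
```python
from h import *
s=st()
a=np.radians(3.5); print('V',(np.array(s['eef_pos'])[:2]-[.5592,-.1693])@[-np.sin(a),np.cos(a)],'U',(np.array(s['eef_pos'])[:2]-[.5592,-.1693])@[np.cos(a),np.sin(a)])
c=read_camera('wrist'); cv2.imwrite('pics/w11.png',c['pixels']); s=st()
```

```text
{'t': 18.5667, 'joints': [-0.3021, 0.3595, -0.2587, 0.9552, 0.0083, -0.3687], 'eef_pos': [0.5598, -0.1717, 0.1223], 'eef_rot': [[-0.9978, -0.0665, 0.0], [-0.0665, 0.9978, 0.0087], [-0.0006, 0.0086, -1.0]], 'ft_force': [0.2759, 3.3603, 1.7265], 'wrist_torque': [0.4149, 0.0971, 0.0111], 'opening': 0.0168}
V -0.002393715459341467 U 0.00041560236174142495
{'t': 18.6167, 'joints': [-0.31, 0.3622, -0.255, 0.9532, -0.0007, -0.373], 'eef_pos': [0.5602, -0.1797, 0.1222], 'eef_rot': [[-0.998, -0.063, 0.0001], [-0.063, 0.998, -0.0008], [-0.0, -0.0008, -1.0]], 'ft_force': [1.5199, -5.0286, -3.771], 'wrist_torque': [-0.8115, -0.2624, -0.0385], 'opening': 0.0172}
```

View pics/w11.png

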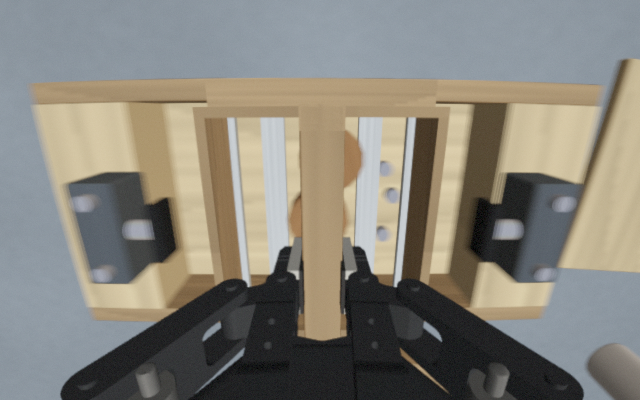

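Emit:
apply_moves:
  deltas:
    - {"dx": 0.0, "dy": 0.1, "dz": 0.0, "wx": 0.0, "wy": 0.0, "wz": 0.0}
    - {"dx": 0.0, "dy": 0.1, "dz": 0.0, "wx": 0.0, "wy": 0.0, "wz": 0.0}
    - {"dx": 0.0, "dy": 0.1, "dz": 0.0, "wx": 0.0, "wy": 0.0, "wz": 0.0}

```text
t: 18.87
eef_pos: [0.5591, -0.1657, 0.122]
eef_rot: [[-0.998, -0.062, -0.0], [-0.062, 0.998, 0.002], [-0.0, 0.002, -1.0]]
ft_force: [-0.7, 3.1, 2.7]
opening: 0.0166
```

Run:
```python
from h import *
st()
c=read_camera('wrist'); cv2.imwrite('pics/w12.png',c['pixels']); 
c=read_camera('side'); cv2.imwrite('pics/s12.png',cv2.resize(c['pixels'][100:240,270:400],None,fx=4,fy=4,interpolation=cv2.INTER_CUBIC)); 
c=read_camera('top'); cv2.imwrite('pics/t12.png',cv2.resize(c['pixels'][140:230,320:470],None,fx=5,fy=5,interpolation=cv2.INTER_CUBIC)); 
for n in('wrist','side','top'): print(n,[(np.round(r['point']).tolist(),round(r['confidence'],2)) for r in place_of('slug',n)])
```

```text
{'t': 18.8667, 'joints': [-0.2891, 0.354, -0.2673, 0.9501, 0.0018, -0.351], 'eef_pos': [0.5591, -0.1657, 0.122], 'eef_rot': [[-0.9981, -0.0618, -0.0001], [-0.0618, 0.9981, 0.0019], [-0.0, 0.0019, -1.0]], 'ft_force': [-0.7397, 3.0523, 2.6634], 'wrist_torque': [0.3344, -0.0689, -0.1079], 'opening': 0.0166}
wrist [([390.0, 194.0], 0.56), ([376.0, 234.0], 0.49), ([380.0, 165.0], 0.42)]
side []
top []
```

View pics/w12.png

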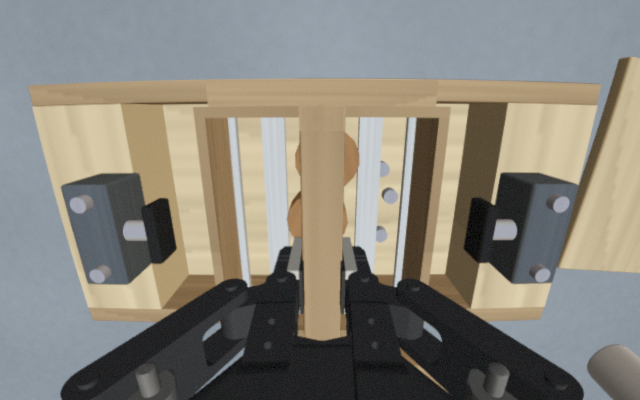

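View pics/s12.png

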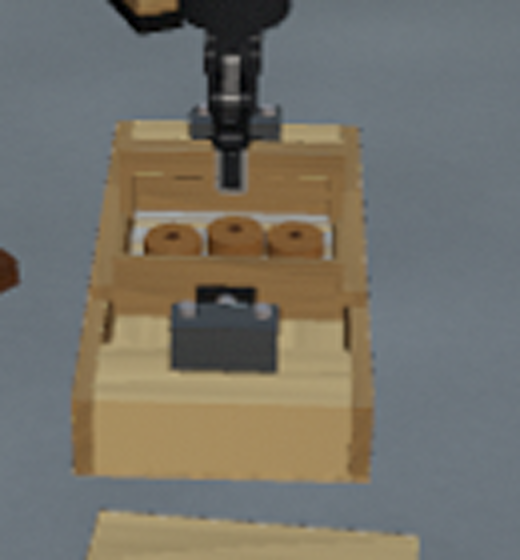

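View pics/t12.png

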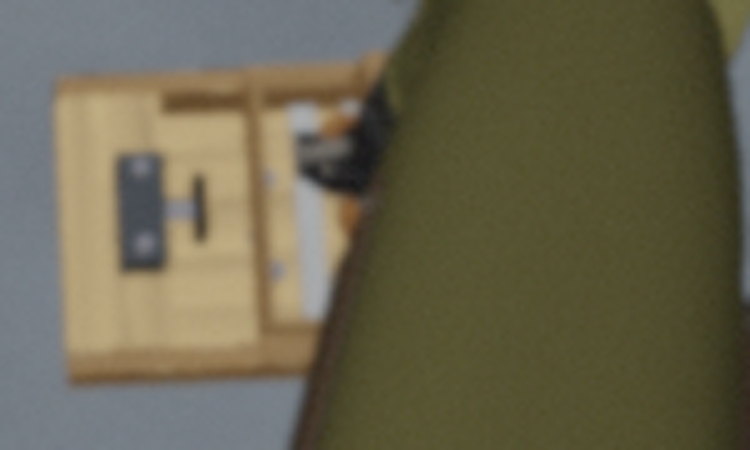

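Run:
```python
from h import *
c=read_camera('wrist'); np.save('wrist12.npy',c,allow_pickle=True)
for p in ([383,170],[390,196],[380,235],[374,170]): 
  d=c['depth'][p[1]-3:p[1]+4,p[0]-3:p[0]+4]; print(p,at_depth(c,p,d[d>0].min()),d.min(),d.max())
cv2.imwrite('pics/w13.png',cv2.resize(c['pixels'][100:290,190:450],None,fx=3,fy=3,interpolation=cv2.INTER_CUBIC))
```

```text
[383, 170] [ 0.52987851 -0.11511835  0.01761539] 0.24275014 0.2462016
[390, 196] [ 0.55251109 -0.10616318  0.01778884] 0.24943715 0.25346208
[380, 235] [ 0.59028232 -0.11034424  0.0174516 ] 0.26082033 0.2643972
[374, 170] [ 0.52305117 -0.1304178   0.05551773] 0.20422792 0.20686798
```

View pics/w13.png

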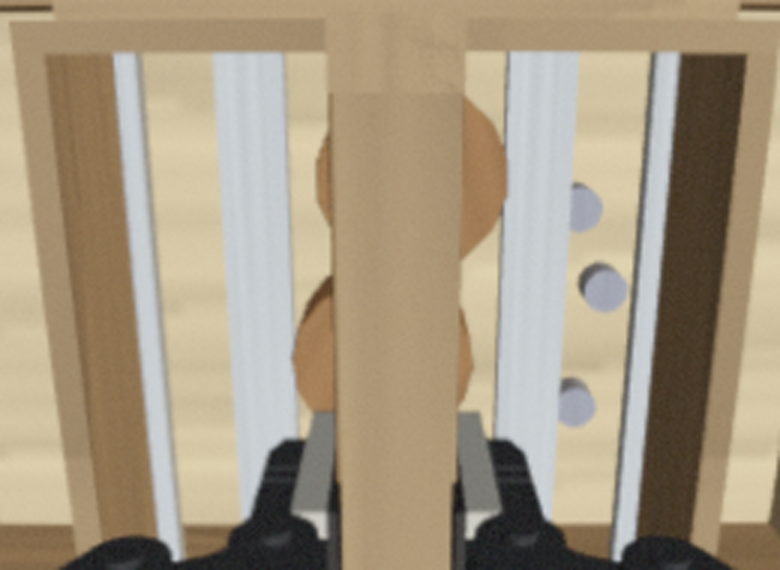

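Emit:
apply_moves:
  deltas:
    - {"dx": 0.0, "dy": 0.02, "dz": 0.0, "wx": 0.0, "wy": 0.0, "wz": 0.0}
    - {"dx": 0.0, "dy": 0.05, "dz": 0.0, "wx": 0.0, "wy": 0.0, "wz": 0.0}
    - {"dx": 0.0, "dy": 0.09, "dz": 0.0, "wx": 0.0, "wy": 0.0, "wz": 0.0}
    - {"dx": 0.0, "dy": 0.12, "dz": 0.0, "wx": 0.0, "wy": 0.0, "wz": 0.0}
    - {"dx": 0.0, "dy": 0.14, "dz": 0.0, "wx": 0.0, "wy": 0.0, "wz": 0.0}
    - {"dx": 0.0, "dy": 0.14, "dz": 0.0, "wx": 0.0, "wy": 0.0, "wz": 0.0}

```text
t: 19.72
eef_pos: [0.558, -0.1493, 0.122]
eef_rot: [[-0.998, -0.062, -0.0], [-0.062, 0.998, 0.0], [0.0, 0.0, -1.0]]
ft_force: [-0.6, 0.8, 1.1]
opening: 0.0166
```

Run:
```python
from h import *
st();c=read_camera('wrist'); np.save('wrist14.npy',c,allow_pickle=True)
cv2.imwrite('pics/w14.png',cv2.resize(c['pixels'][100:290,190:450],None,fx=3,fy=3,interpolation=cv2.INTER_CUBIC))
```

```text
{'t': 19.7167, 'joints': [-0.2616, 0.3443, -0.2813, 0.9454, 0.0004, -0.3234], 'eef_pos': [0.558, -0.1493, 0.122], 'eef_rot': [[-0.9981, -0.0617, -0.0002], [-0.0617, 0.9981, 0.0004], [0.0002, 0.0004, -1.0]], 'ft_force': [-0.6339, 0.7741, 1.1425], 'wrist_torque': [-0.005, 0.0383, -0.0441], 'opening': 0.0166}
```

View pics/w14.png

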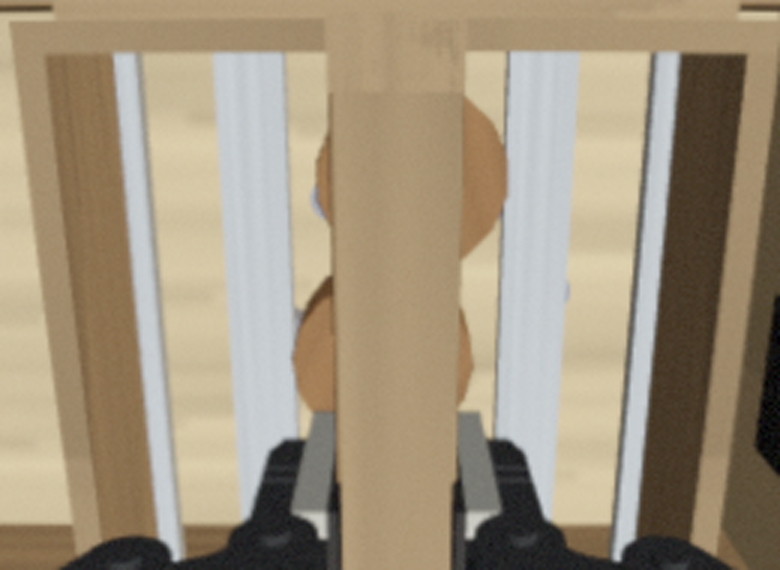

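Emit:
apply_moves:
  deltas:
    - {"dx": 0.0, "dy": -0.02, "dz": 0.0, "wx": 0.0, "wy": 0.0, "wz": 0.0}
    - {"dx": 0.0, "dy": -0.05, "dz": 0.0, "wx": 0.0, "wy": 0.0, "wz": 0.0}
    - {"dx": 0.0, "dy": -0.1, "dz": 0.0, "wx": 0.0, "wy": 0.0, "wz": 0.0}
    - {"dx": 0.0, "dy": -0.15, "dz": 0.0, "wx": 0.0, "wy": 0.0, "wz": 0.0}
    - {"dx": 0.0, "dy": -0.2, "dz": 0.0, "wx": 0.0, "wy": 0.0, "wz": 0.0}
    - {"dx": 0.0, "dy": -0.25, "dz": 0.0, "wx": 0.0, "wy": 0.0, "wz": 0.0}
    - {"dx": 0.0, "dy": -0.28, "dz": 0.0, "wx": 0.0, "wy": 0.0, "wz": 0.0}
    - {"dx": 0.0, "dy": -0.3, "dz": 0.0, "wx": 0.0, "wy": 0.0, "wz": 0.0}
    - {"dx": 0.0, "dy": -0.3, "dz": 0.0, "wx": 0.0, "wy": 0.0, "wz": 0.0}

```text
t: 20.52
eef_pos: [0.5603, -0.1871, 0.122]
eef_rot: [[-0.998, -0.06, -0.0], [-0.06, 0.998, -0.001], [0.0, -0.001, -1.0]]
ft_force: [0.4, -1.3, 1.3]
opening: 0.0163
```

Run:
```python
from h import *
st();c=read_camera('wrist'); np.save('wrist15.npy',c,allow_pickle=True)
cv2.imwrite('pics/w15.png',cv2.resize(c['pixels'][100:290,190:450],None,fx=3,fy=3,interpolation=cv2.INTER_CUBIC))
```

```text
{'t': 20.5167, 'joints': [-0.3217, 0.3666, -0.249, 0.9549, -0.0011, -0.3818], 'eef_pos': [0.5603, -0.1871, 0.122], 'eef_rot': [[-0.9982, -0.0601, -0.0], [-0.0601, 0.9982, -0.0011], [0.0001, -0.0011, -1.0]], 'ft_force': [0.3781, -1.272, 1.327], 'wrist_torque': [-0.2178, -0.0052, 0.0003], 'opening': 0.0163}
```

View pics/w15.png

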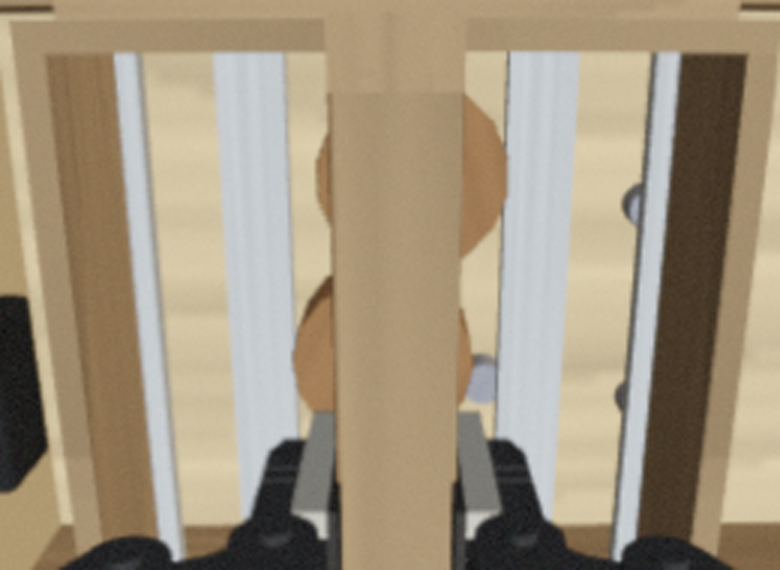

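Run:
```python
from h import *
for f,pts in(('wrist14',[(318,200),(298,318),(567,292)]),('wrist15',[(482,380),(635,205),(622,396)])):
  c=np.load(f+'.npy',allow_pickle=True).item()
  for p in pts:
    x=190+p[0]/3;y=100+p[1]/3; x0,y0=int(round(x)),int(round(y)); d=c['depth'][y0-1:y0+2,x0-1:x0+2]
    print(f,p,[at_depth(c,(x,y),q).round(4).tolist() for q in (d.min(),np.median(d),d.max())])
# candidate parts above sieve floor, below wheels: cluster z between .055+ in sieve: .060-.068
for f in ('wrist12','wrist14','wrist15'):
  c=np.load(f+'.npy',allow_pickle=True).item();P=cloud(c);Z=P[...,2]
  m=(c['depth']>0)&(Z>.0605)&(Z<.069); m[:105]=0;m[245:]=0;m[:,:205]=0;m[:,440:]=0
  n,l,s,ce=cv2.connectedComponentsWithStats(m.astype(np.uint8)); print(f,[(s[i].tolist(),ce[i].round().tolist()) for i in range(1,n) if s[i,4]>12])
  m=(c['depth']>0)&(Z>.011)&(Z<.022); m[:105]=0;m[245:]=0;m[:,:205]=0;m[:,440:]=0
  n,l,s,ce=cv2.connectedComponentsWithStats(m.astype(np.uint8)); print(f,'floor slugs',[(s[i].tolist(),P[l==i].mean(0).round(3).tolist()) for i in range(1,n) if s[i,4]>5])
```

```text
wrist14 (318, 200) [[0.5188, -0.1676, 0.0762], [0.519, -0.1676, 0.0753], [0.5308, -0.1723, 0.0156]]
wrist14 (298, 318) [[0.5468, -0.1714, 0.0729], [0.5666, -0.177, 0.0156], [0.5677, -0.1773, 0.0125]]
wrist14 (567, 292) [[0.5426, -0.1069, 0.054], [0.5536, -0.0982, 0.0162], [0.5569, -0.0956, 0.0049]]
wrist15 (482, 380) [[0.5851, -0.1588, 0.0169], [0.5856, -0.1586, 0.0158], [0.5859, -0.1585, 0.0149]]
wrist15 (635, 205) [[0.5228, -0.1299, 0.0506], [0.529, -0.1197, 0.0162], [0.5292, -0.1194, 0.0153]]
wrist15 (622, 396) [[0.5732, -0.1263, 0.0513], [0.5896, -0.1143, 0.0131], [0.5906, -0.1135, 0.0106]]
wrist12 [([408, 117, 16, 128, 518], [415.0, 180.0]), ([220, 118, 17, 127, 526], [228.0, 179.0]), ([291, 194, 9, 11, 20], [295.0, 198.0])]
wrist12 floor slugs [([380, 162, 11, 16, 142], [0.53, -0.114, 0.016]), ([384, 189, 16, 15, 188], [0.553, -0.105, 0.016]), ([376, 228, 13, 15, 159], [0.591, -0.109, 0.016])]
wrist14 [([220, 117, 17, 128, 530], [228.0, 179.0]), ([408, 117, 16, 128, 521], [415.0, 179.0]), ([291, 193, 9, 12, 20], [295.0, 198.0])]
wrist14 floor slugs [([293, 162, 6, 12, 26], [0.532, -0.173, 0.016]), ([378, 195, 2, 7, 10], [0.554, -0.099, 0.017]), ([288, 205, 3, 7, 12], [0.568, -0.178, 0.015]), ([435, 211, 5, 34, 88], [0.585, -0.039, 0.014])]
wrist15 [([408, 117, 16, 128, 510], [416.0, 180.0]), ([220, 118, 17, 127, 542], [228.0, 180.0]), ([291, 194, 9, 11, 21], [295.0, 198.0])]
wrist15 floor slugs [([399, 162, 5, 13, 39], [0.53, -0.12, 0.015]), ([345, 219, 10, 16, 122], [0.586, -0.159, 0.016]), ([396, 230, 2, 7, 9], [0.591, -0.115, 0.013])]
```

Emit:
apply_moves:
  deltas:
    - {"dx": 0.0, "dy": 0.02, "dz": 0.0, "wx": 0.0, "wy": 0.0, "wz": 0.0}
    - {"dx": 0.0, "dy": 0.05, "dz": 0.0, "wx": 0.0, "wy": 0.0, "wz": 0.0}
    - {"dx": 0.0, "dy": 0.08, "dz": 0.0, "wx": 0.0, "wy": 0.0, "wz": 0.0}
    - {"dx": 0.0, "dy": 0.09, "dz": 0.0, "wx": 0.0, "wy": 0.0, "wz": 0.0}
    - {"dx": 0.0, "dy": 0.09, "dz": 0.0, "wx": 0.0, "wy": 0.0, "wz": 0.0}

```text
t: 20.98
eef_pos: [0.5595, -0.1743, 0.122]
eef_rot: [[-0.998, -0.062, -0.0], [-0.062, 0.998, 0.0], [0.0, 0.001, -1.0]]
ft_force: [0.7, 1.2, 1.2]
opening: 0.0164
```

Run:
```python
from h import *
c=read_camera('wrist'); np.save('wrist16.npy',c,allow_pickle=True)
```

Emit:
apply_moves:
  deltas:
    - {"dx": 0.0, "dy": 0.02, "dz": 0.0, "wx": 0.0, "wy": 0.0, "wz": 0.0}
    - {"dx": 0.0, "dy": 0.06, "dz": 0.0, "wx": 0.0, "wy": 0.0, "wz": 0.0}
    - {"dx": 0.0, "dy": 0.1, "dz": 0.0, "wx": 0.0, "wy": 0.0, "wz": 0.0}
    - {"dx": 0.0, "dy": 0.13, "dz": 0.0, "wx": 0.0, "wy": 0.0, "wz": 0.0}
    - {"dx": 0.0, "dy": 0.13, "dz": 0.0, "wx": 0.0, "wy": 0.0, "wz": 0.0}

```text
t: 21.45
eef_pos: [0.5586, -0.1584, 0.122]
eef_rot: [[-0.998, -0.062, -0.0], [-0.062, 0.998, 0.001], [0.0, 0.001, -1.0]]
ft_force: [0.2, 2.5, 0.7]
opening: 0.0167
```

Run:
```python
from h import *
c=read_camera('wrist'); np.save('wrist17.npy',c,allow_pickle=True)
```

Emit:
apply_moves:
  deltas:
    - {"dx": 0.0, "dy": 0.02, "dz": 0.0, "wx": 0.0, "wy": 0.0, "wz": 0.0}
    - {"dx": 0.0, "dy": 0.06, "dz": 0.0, "wx": 0.0, "wy": 0.0, "wz": 0.0}
    - {"dx": 0.0, "dy": 0.1, "dz": 0.0, "wx": 0.0, "wy": 0.0, "wz": 0.0}
    - {"dx": 0.0, "dy": 0.12, "dz": 0.0, "wx": 0.0, "wy": 0.0, "wz": 0.0}
    - {"dx": 0.0, "dy": 0.13, "dz": 0.0, "wx": 0.0, "wy": 0.0, "wz": 0.0}
    - {"dx": 0.0, "dy": 0.13, "dz": 0.0, "wx": 0.0, "wy": 0.0, "wz": 0.0}

```text
t: 22.0
eef_pos: [0.5576, -0.1434, 0.122]
eef_rot: [[-0.998, -0.062, -0.0], [-0.062, 0.998, 0.001], [0.0, 0.001, -1.0]]
ft_force: [-0.6, 1.3, -0.2]
opening: 0.0166
```

Run:
```python
from h import *
st()
c=read_camera('wrist'); np.save('wrist18.npy',c,allow_pickle=True)
ims=[]
for f in ('wrist16','wrist17','wrist18'):
  c=np.load(f+'.npy',allow_pickle=True).item();P=cloud(c);Z=P[...,2]
  ims.append(cv2.resize(c['pixels'][105:250,200:445],None,fx=1.6,fy=1.6,interpolation=cv2.INTER_CUBIC))
  m=(c['depth']>0)&(Z>.011)&(Z<.022); m[:105]=0;m[245:]=0;m[:,:205]=0;m[:,440:]=0
  n,l,s,ce=cv2.connectedComponentsWithStats(m.astype(np.uint8)); print(f,'floor slugs',[(s[i].tolist(),P[l==i].mean(0).round(3).tolist()) for i in range(1,n) if s[i,4]>5])
cv2.imwrite('pics/w18.png',np.vstack([np.hstack(ims[:2]),np.hstack([ims[2],ims[2]*0])]))
```

```text
{'t': 22.0, 'joints': [-0.252, 0.3412, -0.2859, 0.9441, 0.0006, -0.3136], 'eef_pos': [0.5576, -0.1434, 0.122], 'eef_rot': [[-0.9981, -0.0616, -0.0002], [-0.0616, 0.9981, 0.0007], [0.0002, 0.0007, -1.0]], 'ft_force': [-0.5943, 1.3258, -0.2273], 'wrist_torque': [0.0996, 0.0849, -0.0009], 'opening': 0.0166}
wrist16 floor slugs [([383, 162, 17, 16, 203], [0.53, -0.115, 0.016]), ([392, 189, 9, 16, 99], [0.553, -0.108, 0.015]), ([382, 228, 15, 15, 176], [0.591, -0.109, 0.016])]
wrist17 floor slugs [([380, 166, 1, 8, 8], [0.529, -0.109, 0.016]), ([378, 189, 12, 16, 150], [0.553, -0.103, 0.016]), ([376, 230, 4, 12, 35], [0.591, -0.104, 0.016])]
wrist18 floor slugs [([287, 158, 12, 16, 128], [0.53, -0.17, 0.016]), ([354, 171, 3, 7, 14], [0.534, -0.115, 0.016]), ([349, 228, 6, 14, 64], [0.591, -0.113, 0.015])]
```

View pics/w18.png

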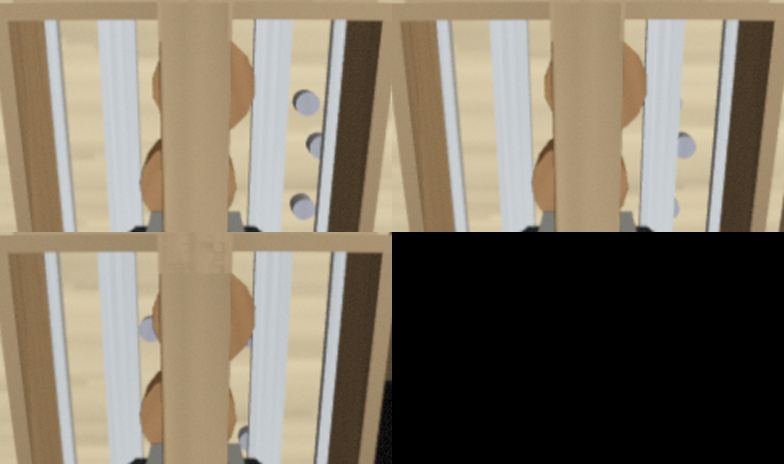

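Emit:
apply_moves:
  deltas:
    - {"dx": 0.0, "dy": -0.015, "dz": 0.0, "wx": 0.0, "wy": 0.0, "wz": 0.0}
    - {"dx": 0.0, "dy": -0.03, "dz": 0.0, "wx": 0.0, "wy": 0.0, "wz": 0.0}
    - {"dx": 0.0, "dy": -0.03, "dz": 0.0, "wx": 0.0, "wy": 0.0, "wz": 0.0}
    - {"dx": 0.0, "dy": -0.03, "dz": 0.0, "wx": 0.0, "wy": 0.0, "wz": 0.0}

```text
t: 22.38
eef_pos: [0.558, -0.1479, 0.122]
eef_rot: [[-0.998, -0.061, -0.0], [-0.061, 0.998, 0.0], [0.0, 0.0, -1.0]]
ft_force: [-0.9, 0.0, -0.4]
opening: 0.0166
```

Run:
```python
from h import *
st()
c=read_camera('wrist'); np.save('wrist19.npy',c,allow_pickle=True)
s=read_camera('side');np.save('side19.npy',s,allow_pickle=True)
for f in ('wrist19',):
  P=cloud(c);Z=P[...,2]
  m=(c['depth']>0)&(Z>.011)&(Z<.022); m[:105]=0;m[245:]=0;m[:,:205]=0;m[:,440:]=0
  n,l,st_,ce=cv2.connectedComponentsWithStats(m.astype(np.uint8)); print(f,'floor slugs',[(st_[i].tolist(),P[l==i].mean(0).round(3).tolist()) for i in range(1,n) if st_[i,4]>3])
cv2.imwrite('pics/w19.png',np.hstack([cv2.resize(c['pixels'][140:250,260:370],(400,400),interpolation=cv2.INTER_CUBIC),cv2.resize(s['pixels'][130:200,290:380],(400,400),interpolation=cv2.INTER_CUBIC)]))
```

```text
{'t': 22.3833, 'joints': [-0.259, 0.3434, -0.2826, 0.9448, -0.0, -0.3198], 'eef_pos': [0.558, -0.1479, 0.122], 'eef_rot': [[-0.9982, -0.0607, -0.0001], [-0.0607, 0.9982, 0.0], [0.0001, 0.0, -1.0]], 'ft_force': [-0.9163, 0.04, -0.4445], 'wrist_torque': [0.1437, 0.0108, 0.0227], 'opening': 0.0166}
wrist19 floor slugs [([292, 160, 7, 14, 50], [0.531, -0.172, 0.016]), ([355, 171, 2, 5, 7], [0.533, -0.119, 0.016]), ([434, 202, 6, 43, 137], [0.581, -0.039, 0.015]), ([288, 205, 2, 6, 9], [0.568, -0.177, 0.015]), ([354, 232, 1, 6, 6], [0.591, -0.115, 0.015])]
```

View pics/w19.png

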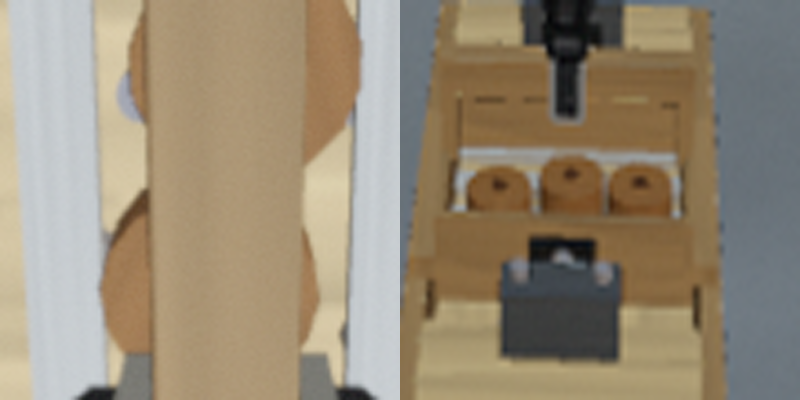

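Run:
```python
from h import *
for f in('side5','top5','side19'):
  c=np.load(f+'.npy',allow_pickle=True).item();P=cloud(c);X,Y,Z=P[...,0],P[...,1],P[...,2]
  m=(c['depth']>0)&(X>.38)&(X<.66)&(Y>.05)&(Y<.3)&(Z>.0075)&(Z<.018); q=P[m]
  n,l,s,ce=cv2.connectedComponentsWithStats(m.astype(np.uint8)); i=1+s[1:,4].argmax(); q=P[l==i]
  r=cv2.minAreaRect(q[:,:2].astype(np.float32)); print(f,len(q),np.round(r[0],4),np.round(r[1],4),r[2],np.median(q[:,2]))
```

```text
side5 4305 [0.5189 0.1718] [0.1855 0.2002] 88.41214752197266 0.010939537405775237
top5 3131 [0.5223 0.1714] [0.178  0.2007] 88.23855590820312 0.012135465798662927
side19 4313 [0.5189 0.1732] [0.1883 0.2008] 88.07206726074219 0.010944681763887085
```

Emit:
apply_moves:
  deltas:
    - {"dx": 0.0, "dy": 0.0, "dz": -0.02, "wx": 0.0, "wy": 0.0, "wz": 0.0}
    - {"dx": 0.0, "dy": 0.0, "dz": -0.06, "wx": 0.0, "wy": 0.0, "wz": 0.0}
    - {"dx": 0.0, "dy": 0.0, "dz": -0.13, "wx": 0.0, "wy": 0.0, "wz": 0.0}
    - {"dx": 0.0, "dy": 0.0, "dz": -0.22, "wx": 0.0, "wy": 0.0, "wz": 0.0}
    - {"dx": 0.0, "dy": 0.0, "dz": -0.32, "wx": 0.0, "wy": 0.0, "wz": 0.0}
    - {"dx": 0.0, "dy": 0.0, "dz": -0.42, "wx": 0.0, "wy": 0.0, "wz": 0.0}
    - {"dx": 0.0, "dy": 0.0, "dz": -0.51, "wx": 0.0, "wy": 0.0, "wz": 0.0}
    - {"dx": 0.0, "dy": 0.0, "dz": -0.59, "wx": 0.0, "wy": 0.0, "wz": 0.0}
    - {"dx": 0.0, "dy": 0.0, "dz": -0.65, "wx": 0.0, "wy": 0.0, "wz": 0.0}
    - {"dx": 0.0, "dy": 0.0, "dz": -0.69, "wx": 0.0, "wy": 0.0, "wz": 0.0}
    - {"dx": 0.0, "dy": 0.0, "dz": -0.71, "wx": 0.0, "wy": 0.0, "wz": 0.0}
    - {"dx": 0.0, "dy": 0.0, "dz": -0.71, "wx": 0.0, "wy": 0.0, "wz": 0.0}

```text
t: 23.48
eef_pos: [0.5582, -0.1477, 0.2077]
eef_rot: [[-0.998, -0.061, 0.001], [-0.061, 0.998, -0.0], [-0.001, -0.0, -1.0]]
ft_force: [-0.1, -0.8, -5.7]
opening: 0.0163
```

Run:
```python
from h import *
st(); plan([.5209,.1765,.206],90)
c=read_camera('side');np.save('side20.npy',c,allow_pickle=True); w=read_camera('wrist')
cv2.imwrite('pics/20.png',np.hstack([cv2.resize(c['pixels'][70:250,270:400],(400,554),interpolation=cv2.INTER_CUBIC),cv2.resize(w['pixels'][60:300,190:450],(390,554))]))
```

```text
{'t': 23.4833, 'joints': [-0.2586, 0.2847, -0.1588, 1.1268, 0.0, -0.3197], 'eef_pos': [0.5582, -0.1477, 0.2077], 'eef_rot': [[-0.9981, -0.061, 0.0005], [-0.061, 0.9981, -0.0001], [-0.0005, -0.0002, -1.0]], 'ft_force': [-0.0689, -0.7602, -5.6544], 'wrist_torque': [-0.0228, -0.0042, 0.0188], 'opening': 0.0163}
shift frac [0.145 2.715 0.014]
turn frac [-0.     0.     0.039]
```

View pics/20.png

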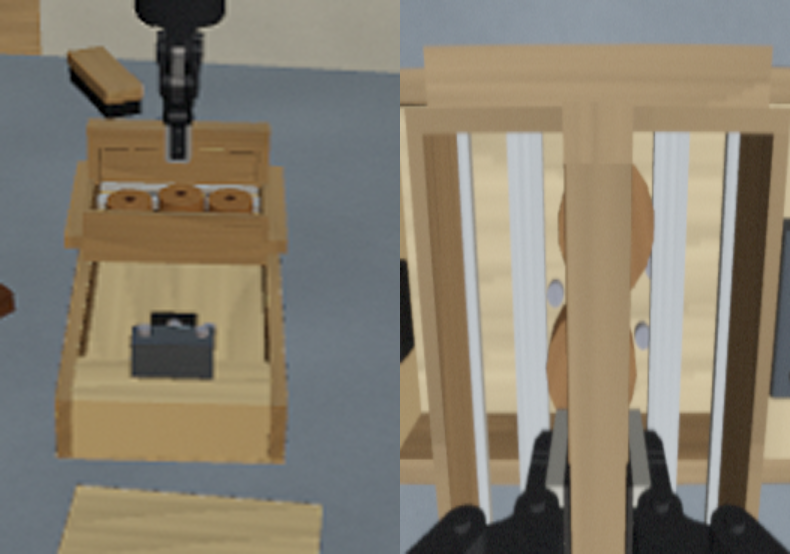

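Emit:
apply_moves:
  deltas:
    - {"dx": 0.0, "dy": 0.02, "dz": 0.0, "wx": 0.0, "wy": 0.0, "wz": 0.0}
    - {"dx": 0.0, "dy": 0.06, "dz": 0.0, "wx": 0.0, "wy": 0.0, "wz": 0.0}
    - {"dx": 0.0, "dy": 0.12, "dz": 0.0, "wx": 0.0, "wy": 0.0, "wz": 0.0}
    - {"dx": 0.0, "dy": 0.2, "dz": 0.0, "wx": 0.0, "wy": 0.0, "wz": 0.0}
    - {"dx": 0.0, "dy": 0.29, "dz": 0.0, "wx": 0.0, "wy": 0.0, "wz": 0.0}
    - {"dx": 0.0, "dy": 0.38, "dz": 0.0, "wx": 0.0, "wy": 0.0, "wz": 0.0}
    - {"dx": 0.0, "dy": 0.47, "dz": 0.0, "wx": 0.0, "wy": 0.0, "wz": 0.0}
    - {"dx": 0.0, "dy": 0.56, "dz": 0.0, "wx": 0.0, "wy": 0.0, "wz": 0.0}
    - {"dx": 0.0, "dy": 0.65, "dz": 0.0, "wx": 0.0, "wy": 0.0, "wz": 0.0}
    - {"dx": 0.0, "dy": 0.74, "dz": 0.0, "wx": 0.0, "wy": 0.0, "wz": 0.0}
    - {"dx": 0.0, "dy": 0.83, "dz": 0.0, "wx": 0.0, "wy": 0.0, "wz": 0.0}
    - {"dx": 0.0, "dy": 0.92, "dz": 0.0, "wx": 0.0, "wy": 0.0, "wz": 0.0}

```text
t: 24.58
eef_pos: [0.5511, -0.0363, 0.2073]
eef_rot: [[-0.998, -0.061, 0.0], [-0.061, 0.998, -0.0], [-0.0, -0.0, -1.0]]
ft_force: [0.1, 0.0, -4.4]
opening: 0.0163
```

Emit:
apply_moves:
  deltas:
    - {"dx": 0.005, "dy": 0.09, "dz": 0.0, "wx": 0.0, "wy": 0.0, "wz": 0.0}
    - {"dx": 0.01, "dy": 0.18, "dz": 0.0, "wx": 0.0, "wy": 0.0, "wz": 0.0}
    - {"dx": 0.017, "dy": 0.27, "dz": 0.0, "wx": 0.0, "wy": 0.0, "wz": 0.0}
    - {"dx": 0.024, "dy": 0.36, "dz": 0.0, "wx": 0.0, "wy": 0.0, "wz": 0.0}
    - {"dx": 0.031, "dy": 0.45, "dz": 0.0, "wx": 0.0, "wy": 0.0, "wz": 0.0}
    - {"dx": 0.038, "dy": 0.54, "dz": 0.0, "wx": 0.0, "wy": 0.0, "wz": 0.0}
    - {"dx": 0.045, "dy": 0.63, "dz": 0.0, "wx": 0.0, "wy": 0.0, "wz": 0.0}
    - {"dx": 0.052, "dy": 0.72, "dz": 0.0, "wx": 0.0, "wy": 0.0, "wz": 0.0}
    - {"dx": 0.059, "dy": 0.81, "dz": 0.0, "wx": 0.0, "wy": 0.0, "wz": 0.0}
    - {"dx": 0.066, "dy": 0.9, "dz": 0.0, "wx": 0.0, "wy": 0.0, "wz": 0.0}
    - {"dx": 0.073, "dy": 0.99, "dz": 0.0, "wx": 0.0, "wy": 0.0, "wz": 0.0}

```text
t: 25.5
eef_pos: [0.5351, 0.0817, 0.2073]
eef_rot: [[-0.998, -0.061, 0.0], [-0.061, 0.998, -0.0], [-0.0, -0.0, -1.0]]
ft_force: [0.0, 0.7, -5.0]
opening: 0.0164
```

Emit:
apply_moves:
  deltas:
    - {"dx": 0.007, "dy": 0.09, "dz": 0.0, "wx": 0.0, "wy": 0.0, "wz": 0.004}
    - {"dx": 0.014, "dy": 0.18, "dz": 0.0, "wx": 0.0, "wy": 0.0, "wz": 0.008}
    - {"dx": 0.021, "dy": 0.27, "dz": 0.0, "wx": 0.0, "wy": 0.0, "wz": 0.013}
    - {"dx": 0.028, "dy": 0.36, "dz": 0.0, "wx": 0.0, "wy": 0.0, "wz": 0.018}
    - {"dx": 0.035, "dy": 0.45, "dz": 0.0, "wx": 0.0, "wy": 0.0, "wz": 0.023}
    - {"dx": 0.042, "dy": 0.54, "dz": 0.0, "wx": 0.0, "wy": 0.0, "wz": 0.028}
    - {"dx": 0.049, "dy": 0.62, "dz": 0.0, "wx": 0.0, "wy": 0.0, "wz": 0.033}
    - {"dx": 0.056, "dy": 0.68, "dz": 0.0, "wx": 0.0, "wy": 0.0, "wz": 0.036}
    - {"dx": 0.062, "dy": 0.72, "dz": 0.0, "wx": 0.0, "wy": 0.0, "wz": 0.038}
    - {"dx": 0.066, "dy": 0.75, "dz": 0.0, "wx": 0.0, "wy": 0.0, "wz": 0.039}
    - {"dx": 0.066, "dy": 0.76, "dz": 0.0, "wx": 0.0, "wy": 0.0, "wz": 0.039}
    - {"dx": 0.066, "dy": 0.76, "dz": 0.0, "wx": 0.0, "wy": 0.0, "wz": 0.039}

```text
t: 26.5
eef_pos: [0.5217, 0.1713, 0.2072]
eef_rot: [[-1.0, -0.0, -0.0], [-0.0, 1.0, -0.0], [0.0, -0.0, -1.0]]
ft_force: [0.0, -0.3, -4.4]
opening: 0.0166
```

Run:
```python
from h import *
st(); plan([.522,.171,.087],90)
c=read_camera('side'); w=read_camera('wrist')
cv2.imwrite('pics/21.png',np.hstack([cv2.resize(c['pixels'][120:290,260:400],(400,486),interpolation=cv2.INTER_CUBIC),cv2.resize(w['pixels'][60:300,190:450],(390,486))]))
cv2.imwrite('pics/21s.png',cv2.resize(c['pixels'][120:230,280:380],None,fx=5,fy=5,interpolation=cv2.INTER_CUBIC))
```

```text
{'t': 26.5, 'joints': [0.3173, 0.2333, -0.2271, 1.1104, -0.0002, 0.3172], 'eef_pos': [0.5217, 0.1713, 0.2072], 'eef_rot': [[-1.0, -0.0001, -0.0], [-0.0001, 1.0, -0.0002], [0.0, -0.0002, -1.0]], 'ft_force': [0.0056, -0.2839, -4.399], 'wrist_torque': [-0.0428, -0.0442, -0.0227], 'opening': 0.0166}
shift frac [-0.002 -0.002  1.002]
turn frac [-0. -0.  0.]
```

View pics/21.png

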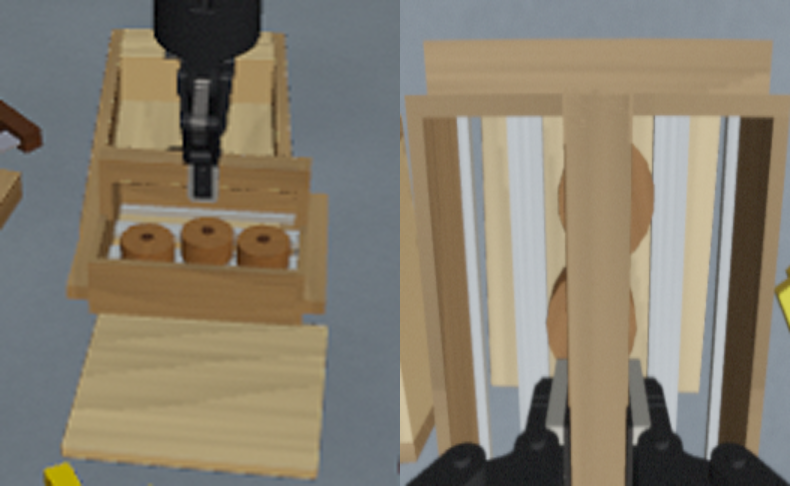

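Emit:
apply_moves:
  deltas:
    - {"dx": 0.0, "dy": 0.0, "dz": 0.03, "wx": 0.0, "wy": 0.0, "wz": 0.0}
    - {"dx": 0.0, "dy": 0.0, "dz": 0.09, "wx": 0.0, "wy": 0.0, "wz": 0.0}
    - {"dx": 0.0, "dy": 0.0, "dz": 0.18, "wx": 0.0, "wy": 0.0, "wz": 0.0}
    - {"dx": 0.0, "dy": 0.0, "dz": 0.29, "wx": 0.0, "wy": 0.0, "wz": 0.0}
    - {"dx": 0.0, "dy": 0.0, "dz": 0.4, "wx": 0.0, "wy": 0.0, "wz": 0.0}
    - {"dx": 0.0, "dy": 0.0, "dz": 0.51, "wx": 0.0, "wy": 0.0, "wz": 0.0}
    - {"dx": 0.0, "dy": 0.0, "dz": 0.62, "wx": 0.0, "wy": 0.0, "wz": 0.0}
    - {"dx": 0.0, "dy": 0.0, "dz": 0.73, "wx": 0.0, "wy": 0.0, "wz": 0.0}
    - {"dx": 0.0, "dy": 0.0, "dz": 0.82, "wx": 0.0, "wy": 0.0, "wz": 0.0}
    - {"dx": 0.0, "dy": 0.0, "dz": 0.89, "wx": 0.0, "wy": 0.0, "wz": 0.0}
    - {"dx": 0.0, "dy": 0.0, "dz": 0.94, "wx": 0.0, "wy": 0.0, "wz": 0.0}
    - {"dx": 0.0, "dy": 0.0, "dz": 0.97, "wx": 0.0, "wy": 0.0, "wz": 0.0}

```text
t: 27.6
eef_pos: [0.5214, 0.171, 0.0898]
eef_rot: [[-1.0, 0.0, -0.001], [0.0, 1.0, -0.0], [0.001, -0.0, -1.0]]
ft_force: [0.1, 0.0, -6.0]
opening: 0.0167
```

Emit:
apply_moves:
  deltas:
    - {"dx": 0.0, "dy": 0.0, "dz": 0.008, "wx": 0.0, "wy": 0.0, "wz": 0.0}
    - {"dx": 0.0, "dy": 0.0, "dz": 0.014, "wx": 0.0, "wy": 0.0, "wz": 0.0}
    - {"dx": 0.0, "dy": 0.0, "dz": 0.02, "wx": 0.0, "wy": 0.0, "wz": 0.0}
    - {"dx": 0.0, "dy": 0.0, "dz": 0.02, "wx": 0.0, "wy": 0.0, "wz": 0.0}

```text
t: 27.93
eef_pos: [0.5222, 0.1713, 0.0889]
eef_rot: [[-1.0, 0.0, 0.001], [0.0, 1.0, 0.0], [-0.001, 0.0, -1.0]]
ft_force: [0.2, 0.5, -4.5]
opening: 0.0166
```

Emit:
apply_moves:
  deltas:
    - {"dx": 0.0, "dy": 0.0, "dz": 0.006, "wx": 0.0, "wy": 0.0, "wz": 0.0}
    - {"dx": 0.0, "dy": 0.0, "dz": 0.01, "wx": 0.0, "wy": 0.0, "wz": 0.0}
    - {"dx": 0.0, "dy": 0.0, "dz": 0.01, "wx": 0.0, "wy": 0.0, "wz": 0.0}

```text
t: 28.18
eef_pos: [0.5219, 0.1712, 0.0874]
eef_rot: [[-1.0, 0.0, 0.0], [0.0, 1.0, 0.0], [-0.0, 0.0, -1.0]]
ft_force: [1.0, -0.5, -5.1]
opening: 0.0165
```

Emit:
apply_moves:
  deltas:
    - {"dx": 0.0, "dy": 0.0, "dz": 0.006, "wx": 0.0, "wy": 0.0, "wz": 0.0}
    - {"dx": 0.0, "dy": 0.0, "dz": 0.008, "wx": 0.0, "wy": 0.0, "wz": 0.0}
    - {"dx": 0.0, "dy": 0.0, "dz": 0.008, "wx": 0.0, "wy": 0.0, "wz": 0.0}

```text
t: 28.43
eef_pos: [0.5217, 0.1711, 0.0862]
eef_rot: [[-1.0, 0.0, -0.0], [0.0, 1.0, -0.0], [0.0, -0.0, -1.0]]
ft_force: [0.3, 0.5, -6.1]
opening: 0.0164
```

Emit:
apply_moves:
  deltas:
    - {"dx": 0.0, "dy": 0.0, "dz": 0.004, "wx": 0.0, "wy": 0.0, "wz": 0.0}
    - {"dx": 0.0, "dy": 0.0, "dz": 0.006, "wx": 0.0, "wy": 0.0, "wz": 0.0}
    - {"dx": 0.0, "dy": 0.0, "dz": 0.006, "wx": 0.0, "wy": 0.0, "wz": 0.0}

```text
t: 28.68
eef_pos: [0.5218, 0.1712, 0.086]
eef_rot: [[-1.0, 0.0, 0.0], [0.0, 1.0, 0.0], [-0.0, 0.0, -1.0]]
ft_force: [-1.9, -0.4, 0.3]
opening: 0.0171
```

Emit:
apply_moves:
  deltas:
    - {"dx": 0.0, "dy": 0.0, "dz": 0.0, "wx": 0.0, "wy": 0.0, "wz": 0.0}
    - {"dx": 0.0, "dy": 0.0, "dz": 0.0, "wx": 0.0, "wy": 0.0, "wz": 0.0}
    - {"dx": 0.0, "dy": 0.0, "dz": 0.0, "wx": 0.0, "wy": 0.0, "wz": 0.0}
  newtons: 25

```text
t: 28.93
eef_pos: [0.5218, 0.1712, 0.086]
eef_rot: [[-1.0, 0.0, 0.0], [0.0, 1.0, 0.0], [-0.0, 0.0, -1.0]]
ft_force: [-3.2, -1.4, 4.7]
opening: 0.0163
```

Emit:
apply_moves:
  deltas:
    - {"dx": 0.0, "dy": 0.0, "dz": 0.0, "wx": 0.0, "wy": 0.0, "wz": 0.0}
    - {"dx": 0.0, "dy": 0.0, "dz": 0.0, "wx": 0.0, "wy": 0.0, "wz": 0.0}
    - {"dx": 0.0, "dy": 0.0, "dz": 0.0, "wx": 0.0, "wy": 0.0, "wz": 0.0}
    - {"dx": 0.0, "dy": 0.0, "dz": 0.0, "wx": 0.0, "wy": 0.0, "wz": 0.0}
    - {"dx": 0.0, "dy": 0.0, "dz": 0.0, "wx": 0.0, "wy": 0.0, "wz": 0.0}
    - {"dx": 0.0, "dy": 0.0, "dz": 0.0, "wx": 0.0, "wy": 0.0, "wz": 0.0}
    - {"dx": 0.0, "dy": 0.0, "dz": 0.0, "wx": 0.0, "wy": 0.0, "wz": 0.0}
    - {"dx": 0.0, "dy": 0.0, "dz": 0.0, "wx": 0.0, "wy": 0.0, "wz": 0.0}
    - {"dx": 0.0, "dy": 0.0, "dz": 0.0, "wx": 0.0, "wy": 0.0, "wz": 0.0}
    - {"dx": 0.0, "dy": 0.0, "dz": 0.0, "wx": 0.0, "wy": 0.0, "wz": 0.0}
  grip: 0.0

```text
t: 29.77
eef_pos: [0.5218, 0.1712, 0.0856]
eef_rot: [[-1.0, 0.0, 0.0], [0.0, 1.0, 0.0], [-0.0, 0.0, -1.0]]
ft_force: [-0.3, -0.0, 1.2]
opening: 0.0855
```

Emit:
apply_moves:
  deltas:
    - {"dx": 0.0, "dy": 0.0, "dz": -0.03, "wx": 0.0, "wy": 0.0, "wz": 0.0}
    - {"dx": 0.0, "dy": 0.0, "dz": -0.1, "wx": 0.0, "wy": 0.0, "wz": 0.0}
    - {"dx": 0.0, "dy": 0.0, "dz": -0.22, "wx": 0.0, "wy": 0.0, "wz": 0.0}
    - {"dx": 0.0, "dy": 0.0, "dz": -0.38, "wx": 0.0, "wy": 0.0, "wz": 0.0}
    - {"dx": 0.0, "dy": 0.0, "dz": -0.55, "wx": 0.0, "wy": 0.0, "wz": 0.0}
    - {"dx": 0.0, "dy": 0.0, "dz": -0.72, "wx": 0.0, "wy": 0.0, "wz": 0.0}
    - {"dx": 0.0, "dy": 0.0, "dz": -0.86, "wx": 0.0, "wy": 0.0, "wz": 0.0}
    - {"dx": 0.0, "dy": 0.0, "dz": -0.95, "wx": 0.0, "wy": 0.0, "wz": 0.0}
    - {"dx": 0.0, "dy": 0.0, "dz": -1.0, "wx": 0.0, "wy": 0.0, "wz": 0.0}
    - {"dx": 0.0, "dy": 0.0, "dz": -1.0, "wx": 0.0, "wy": 0.0, "wz": 0.0}

```text
t: 30.6
eef_pos: [0.5226, 0.1714, 0.2071]
eef_rot: [[-1.0, 0.0, 0.002], [0.0, 1.0, 0.001], [-0.002, 0.001, -1.0]]
ft_force: [0.7, 0.1, 0.5]
opening: 0.0854
```

Run:
```python
from h import *
st()
c=read_camera('side'); w=read_camera('wrist'); t=read_camera('top'); np.save('t22.npy',t,allow_pickle=True);np.save('s22.npy',c,allow_pickle=True);np.save('w22.npy',w,allow_pickle=True)
cv2.imwrite('pics/22.png',np.hstack([cv2.resize(c['pixels'][110:290,260:400],(400,514),interpolation=cv2.INTER_CUBIC),cv2.resize(w['pixels'][60:300,190:450],(390,514))]))
cv2.imwrite('pics/22t.png',cv2.resize(t['pixels'][135:240,235:475],None,fx=3.3,fy=3.3,interpolation=cv2.INTER_CUBIC))
P=cloud(w);X,Y,Z=P[...,0],P[...,1],P[...,2]
for lo,hi,l in((.098,.116,'bar'),(.05,.066,'walls')):
  m=(w['depth']>0)&(X>.40)&(X<.65)&(Y>.06)&(Y<.29)&(Z>lo)&(Z<hi)
  q=P[m]; r=cv2.minAreaRect(q[:,:2].astype(np.float32)); print(l,np.round(r[0],4),np.round(r[1],4),r[2],np.median(q,0))
for n,c in(('top',t),('side',c)):
  P=cloud(c);X,Y,Z=P[...,0],P[...,1],P[...,2]
  m=(c['depth']>0)&(X>.47)&(X<.64)&(Y>-.28)&(Y<-.05)&(Z>.0105)&(Z<.025)
  k,l,s,ce=cv2.connectedComponentsWithStats(m.astype(np.uint8)); print(n,[(s[i,4].tolist(),P[l==i].mean(0).round(3).tolist()) for i in range(1,k) if s[i,4]>3])
```

```text
{'t': 30.6, 'joints': [0.317, 0.2328, -0.228, 1.1075, -0.0, 0.3172], 'eef_pos': [0.5226, 0.1714, 0.2071], 'eef_rot': [[-1.0, 0.0002, 0.0023], [0.0002, 1.0, 0.0008], [-0.0023, 0.0008, -1.0]], 'ft_force': [0.7296, 0.096, 0.4735], 'wrist_torque': [0.0398, 0.0304, -0.0457], 'opening': 0.0854}
bar [0.5224 0.1717] [0.0181 0.1555] 89.99913787841797 [0.51116823 0.17145936 0.10694402]
walls [0.5231 0.1717] [0.1429 0.1565] 89.91206359863281 [0.51749919 0.18359265 0.05772785]
top [(25, [0.637, -0.084, 0.017]), (17, [0.59, -0.108, 0.016]), (15, [0.587, -0.157, 0.014]), (16, [0.572, -0.179, 0.014]), (4, [0.584, -0.238, 0.012]), (14, [0.552, -0.102, 0.015]), (15, [0.529, -0.114, 0.015]), (14, [0.53, -0.166, 0.016])]
side [(4, [0.639, -0.168, 0.018]), (4, [0.525, -0.173, 0.014]), (10, [0.473, -0.141, 0.016]), (5, [0.636, -0.129, 0.017])]
```

View pics/22.png

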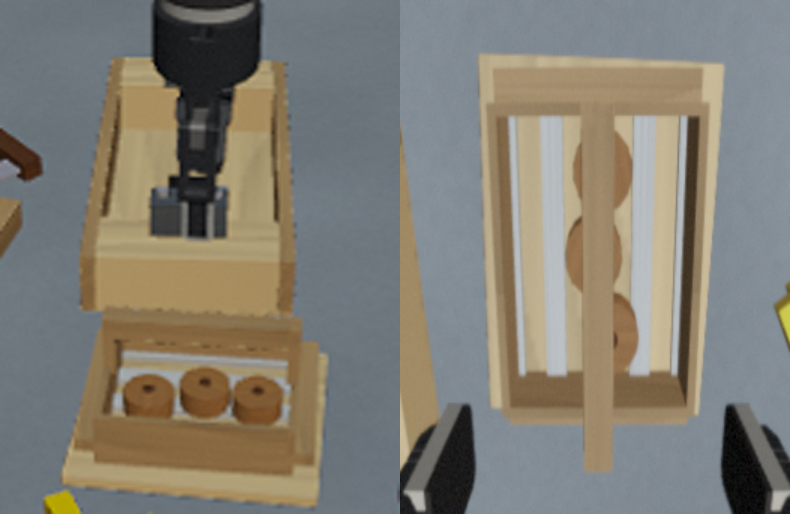

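View pics/22t.png

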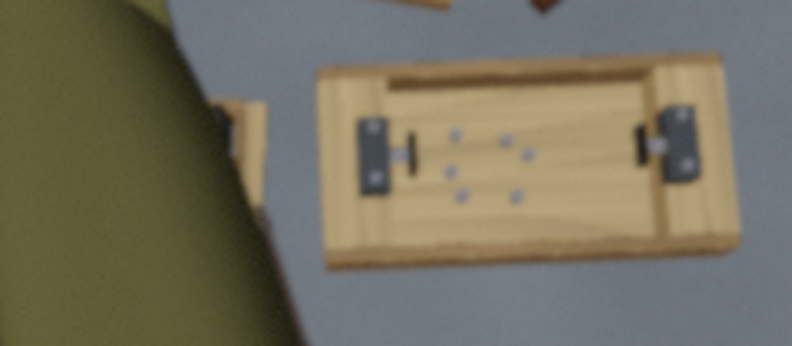

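All six spacers show in the bin, at crop pixels (456,135), (506,141), (528,154), (450,172), (461,196) and (516,196). The three wheels are in the sieve, which sits level on the board at (0.523, 0.172), and the gripper is clear. I'm handing in.

```bash
python3 -c "
from h import *
print(sign_off())"
```

```text
the job is handed in; nothing more can be done
None
```

The sieve is back level on its board with the three wheels in it, and all six spacers are in the bin. I signed off at about 31 s of the 69 s allowed; no verdict was reported.

- **Lift and placing:** I gripped the wooden sieve by its bar, carried it level and lowered it onto the rails until the force reading showed contact.
- **Buffers:** I pressed in the left buffer and then the right. The force rise suggests about 2.5 mm on each, past the 1 mm needed and well below the 8 mm limit. The plungers have no direct reading.
- **Shaking:** A half-second shake of ±12 mm, centred between the buffers, dropped all six spacers. I counted six separate spacers on the bin floor before lifting. Two of them were only partly visible then, each from one or two positions.
- **Return:** I set the sieve on the board, let go and backed off 12 cm.

**Last checks:**
- **Top camera:** it shows six separate spacers in the bin.
- **Wrist and side cameras:** they show the three wheels in the sieve.
- **Sieve position:** the wrist camera puts its centre at (0.523, 0.172) m, against about (0.522, 0.171) m for the board's centre. Its wall and bar heights match the start.
- **Gripper:** it is open and touching nothing.

**Disagreements:** the side camera reads about 3 mm lower in x than the other two. It also could not confirm the spacer count. I did not measure the bystanders again at the end.

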